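Clamp a fog lamp with a lift-and-swing ratchet lever

ROBOT

A 6-joint arm with a two-finger parallel gripper is mounted at the origin on the work surface. World frame = base frame: x ahead of the robot, y to its left, z up, the work surface at z = 0. Lengths are in m, angles in rad, forces in N, time in s.
With the tool pointing down it reaches from about 0.375 to 0.9 m from the base axis. Payload 3.1 kg.
Tool frame: the origin (TCP) lies midway between the tips of the shut fingers; the grasp point (between the pads) lies 19 mm behind it (manip.hold_point_z is the distance from the TCP to the grasp point, in m); x points along the fingers, y is the direction in which the jaws open and shut, and the axes are right-handed (so a half turn about x gives the same grasp; the last joint's range is limited). The gripper opens to 85 mm and grips with 20 to 120 N. Pads are 22 mm wide; open, the fingers measure 114 mm over their backs; the gripper's body (76 mm by 85 mm) begins 54 mm behind the grasp point. The pads swing forward as they close: fully open they stand 13 mm farther back than shut.
Start: joints at [-1.419, 0.527, 1.433, -0, 1.181, -0.178], TCP at [0.202, -0.591, 0.195] pointing down, gripper open.
Joint ranges: [-3.08, 3.08], [-0.75, 2.2], [0.22, 2.44], [-1.43, 4.57], [0, 2.65], [-2.85, 2.85]. Speed limits (rad/s): [2.79, 2.79, 3.14, 3.14, 3.14, 3.14].

INTERFACE

Orientations are given as a unit quaternion [x, y, z, w].
In Python, from station import manip, snapshot gives the robot as it stands.
- The arm moves only by the tool play_rows, never from a script. Its argument "series" is a list of rows, each a list of 4 numbers: the shift along the tool's x, y, z in m, then the turn about the tool's x in degrees. In form: [[tx, ty, tz, spin], ...]. A call has 1 to 20 rows; each row is the pose to reach, as a shift and turn from the pose measured when the call began, along the tool's axes at that moment; what a row does not reach only later rows make up. A row lasts 1/10 s, in which the tool goes at most 50 mm and 8.59 degrees, less where a joint would pass 70% of its speed; a pose out of reach is approached as far as the arm can. A call with a gripper value outside its range is refused whole. "claw" is the opening in per cent of the stroke, from 0 (shut) to 100 (fully open), set as the call begins (left out, the last holds). The fingers move at their own pace and stop on an object; "force" is the grip in N (left out, the last holds). Time passes only in rows, so rows that repeat a pose let the fingers close. It gives the time, the measured TCP pose, the force and the opening at its end, in the units of the state.
- manip.sense(): the state, without advancing time (a new reading comes with each control period).
- snapshot(name): name is "side" or "top"; returns a dict with "image" (480x640x3 uint8, blue, green, red), "depth" (480x640 float32, m along the optical axis (not along the pixel's ray), 0 where there is no reading), "fov_y" (degrees; the focal length in pixels is half the picture's height over the tangent of half this angle, whatever the lens; pixels are square), "cx", "cy" (the principal point, pixels), "R" (3x3) and "t" (3): a world point X has camera coordinates R X + t. Camera axes: x right, y down, z forward; pixel columns grow to the right and rows downward; lengths in m; the calibration is good to about 2 mm. A picture is of the moment at which its call begins.
- manip.sign_off(): hands the job in, once; it reports no verdict.
The state is a dict: "t": time; "q": joint angles; "qd": joint speeds; "tau": joint torques, N m; "tcp_pos": TCP position; "tool_rot": TCP orientation; "force": force on the tool from outside, world axes, zero at the start; "ft_torque": the same for the moment, N m; "finger_gap": opening from 0.0 (shut) to 1.0 (fully open).
Only numpy, scipy, OpenCV 4.12 (cv2) and the standard library are available. Lean on these libraries where they do the work, as an engineer would, in place of code of your own. Each camera call takes 0.05 s, during which the arm holds its last target.

TASK

Clamp the round fog lamp in the blue bench fixture, ready for polishing. Turn the red-handled lever clockwise (seen from above) right up to its stop, then lift it off its serrations, swing it well back, let it drop into the teeth again and turn it clockwise, with further such strokes if need be, until the rubber-faced jaws hold the lamp firmly but gently: never crush the lamp. Let go with the lever fully down in its teeth, and leave the bottle, tin and pad disc where they are.

Things in the scene. Friction and masses are not known exactly. Their poses are not given: they have to be found in the camera images.
- fixture: Fixed clamping fixture. Origin at bench height under the vertical spindle axis. Blue base plate 120 mm (x) by 250 mm (y from -50 to +200), 12 mm thick; grey housing 66 mm square round the axis, up to z 62. Jaws close along its +y; its -x faces roughly the robot. Two thin stop pins, 47 mm from the axis, up to z 102, end the lever's swing.
- lever_grip (a point): Middle of the lever's upright red handle: a cylinder 22 mm in diameter, 47 mm tall (23.5 mm above and below this point), 120 mm from the spindle axis, z 121 mm when the lever is fully down. A flat dark arm, 14 mm wide and 10 mm thick, joins its foot to the spindle; its top is the handle's foot, z 97.5 mm. Pinch the handle from above or push it sideways.
- swing (a joint): Lever's swing about the spindle axis, rad, growing clockwise seen from above (closing). At 0 the lever points along the fixture's -x; the handle lies at (-120 cos q, +120 sin q) mm from the axis in the fixture frame. Stops at -0.85 and +0.85. Starts at 0.1 to 0.4, in the teeth or resting on top of them.
- lift (a joint): Lever's lift, m: 0 fully down, at most 0.016. A spring and its weight press it down with 6 N at 0, 8 N at the top. Below 0.004 its dogs lie between the teeth and turn the spindle either way (3 degrees of play); above 0.006 it swings freely and the spindle stays put by friction. Dropped on tooth tops it rests at about 0.005 and falls in when swung on by up to one pitch.
- jaw: Moving jaw: aluminium block, 80 mm wide (fixture x), 16 mm thick, 46 mm tall, with a black rubber face that yields about 1 mm per 20 N. Origin at the middle of its underside; the face lies 12 mm from there along fixture +y. Turning clockwise moves it along +y, up to 27 mm; it starts fully open and stays where it is left, clamped too when the lever is let go.
- set_jaw: Opposite jaw, a like block, fixed; origin at the middle of its underside. Its rubber facing points along fixture -y; worn or packed out, its face lies anywhere from 12 to 17 mm from the origin, which is not measured: find the clamping point by feel. Where along y the jaw is bolted varies a little too.
- lamp: Loose round fog lamp, 80 mm diameter, 44 mm high black housing, clear lens on top; origin: centre of its underside. It has some play; the moving jaw slides it to the other jaw. Once clamped, each further 1 N of push on the turning handle adds 8 N on it (a handle at rest shows less push: friction). Good: 15 to 50 N (2 to 5 N above free turning); over 60 N the housing cracks.
- polish_bottle: Loose white bottle, 56 mm in diameter, 150 mm tall; bystander. Origin at the centre of its underside.
- wax_tin: Loose aluminium tin with a blue lid, 72 mm in diameter, 45 mm tall; bystander. Origin at the centre of its underside.
- pad_disc: Loose orange backing disc, 104 mm in diameter, 32 mm tall; bystander. Origin at the centre of its underside.
- teeth (a point): Centre of the toothed ring on the spindle axis, at the tooth tops (z 78 mm): steel, 56 mm across, 15 upright teeth 6 mm high, pitch 24 degrees (0.42 rad). Turning the spindle with the engaged lever takes about 4 N at the handle while nothing is clamped; the spindle drives the moving jaw 14 mm per rad.

How it is judged:
By the outcome, as a careful person would: the job done as asked, in the order asked, and still so for the second after the job is handed in, with the robot touching nothing.
It also fails if it takes over 58 s, if anything falls off the work surface, if the arm or the gripper's body presses on something with over 40 N, if the wrist force passes 120 N, or if a joint passes its speed limit or range.

## Working session

There is one attempt and no reset: what is moved stays moved. The work goes in short steps, Python scripts to look and compute and a tool call to move; the robot and the scene stay as the last step left them, time stands still between calls to the robot, and variables do not carry over. Pictures are saved under pics/ and viewed, and the job is handed in when it is done.

Besides the shell and the picture viewer there is one more tool, called after "Request:" as name(argument=value, ...), one argument or row to a line, values as JSON. play_rows: Moves the arm, as the interface text tells. Its arguments: {"type":"object","properties":{"series":{"type":"array","items":{"type":"array","items":{"type":"number"}}},"claw":{"type":"number"},"force":{"type":"number"}},"required":["series"]}

```bash
ls; mkdir -p pics
python3 - <<'E'
from station import manip, snapshot
import cv2,numpy as np
print(manip.sense())
for n in ("side","top"):
    s=snapshot(n); cv2.imwrite(f"pics/{n}0.png",s["image"]); np.savez(f"/tmp/{n}0.npz",**s)
    print(n,s["fov_y"],s["cx"],s["cy"],s["R"],s["t"])
E
```

```text
pics
{'t': 0.0, 'q': array([-1.41946482e+00,  5.28492910e-01,  1.43392042e+00,  2.44946876e-05,
        1.18142894e+00, -1.78504668e-01]), 'qd': array([ 0.00248973, -0.00062874,  0.00071726, -0.00166429, -0.00040429,
       -0.00010858]), 'tau': array([-6.81897727e-04, -4.42355490e+01, -1.78022236e+01, -1.63751788e-04,
        8.36573745e-03,  3.32951879e-07]), 'tcp_pos': array([ 0.20233744, -0.59047911,  0.19351155]), 'tool_rot': array([ 0.69753153,  0.11687865, -0.69749391,  0.1152883 ]), 'force': array([ 0.6801216 , -0.17492584, -0.13411019]), 'ft_torque': array([ 0.03624741, -0.07713627, -0.02191159]), 'finger_gap': 0.9999872222431255}
side 51.73823836398154 318.6762419088267 240.0899776382597 [[-0.98083842 -0.19473963  0.00569787]
 [-0.14705839  0.72086709 -0.67729201]
 [ 0.12778818 -0.66515195 -0.73569224]] [0.48778782 0.15091811 1.14837616]
top 52.87794422348849 327.82715412677976 238.35797693730086 [[-0.01061957 -0.99989612  0.00974527]
 [-0.99143864  0.00926034 -0.13024465]
 [ 0.13014088 -0.01104498 -0.99143399]] [-0.0368602   0.53200504  0.91670019]
```

View pics/side0.png

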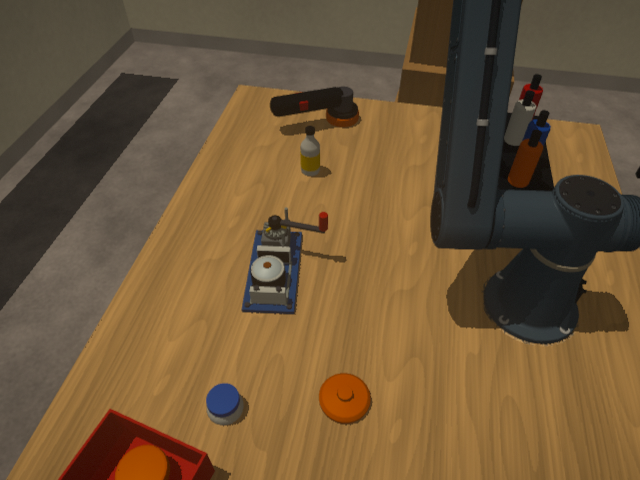

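View pics/top0.png

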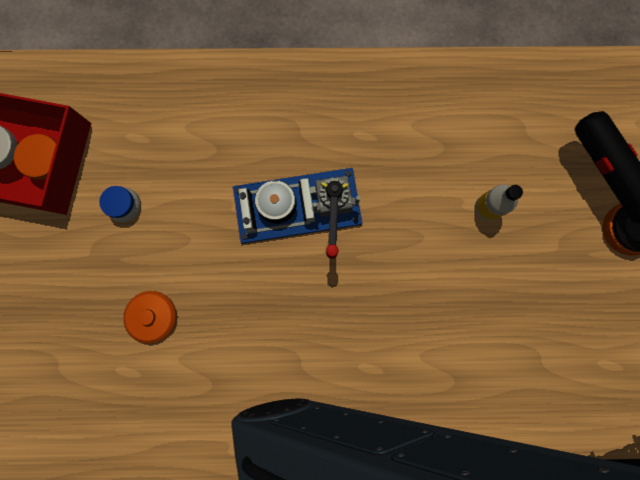

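The top view shows the fixture with its base plate spanning about (235–362, 168–243), the spindle near (335,190), the red handle at (332,251) and the lamp at (275,200). The bottle (490,200), tin (120,203) and disc (150,318) are well clear. Next I'll measure from depth.

```bash
cat > h.py <<'E'
import numpy as np,cv2
from scipy.spatial.transform import Rotation as Ro
def cloud(s):
    h,w=s["depth"].shape; f=h/2/np.tan(np.radians(float(s["fov_y"]))/2)
    u,v=np.meshgrid(np.arange(w),np.arange(h)); d=s["depth"]
    P=np.stack([(u-s["cx"])*d/f,(v-s["cy"])*d/f,d],-1)
    return (P-s["t"])@s["R"]   # R^T (P-t)
def red(s):
    hsv=cv2.cvtColor(s["image"],cv2.COLOR_BGR2HSV); H,S,V=cv2.split(hsv)
    return ((H<6)|(H>174))&(S>170)&(V>60)&(s["depth"]>0)
def blue(s):
    hsv=cv2.cvtColor(s["image"],cv2.COLOR_BGR2HSV); H,S,V=cv2.split(hsv)
    return (H>100)&(H<125)&(S>120)&(s["depth"]>0)
E
python3 - <<'E'
from h import *
for n in ("top","side"):
    s=dict(np.load(f"/tmp/{n}0.npz")); W=cloud(s)
    reg=(W[...,0]>.4)&(W[...,0]<.85)&(W[...,1]>-.25)&(W[...,1]<.25)
    m=red(s)&reg&(W[...,2]>.08); p=W[m]; print(n,"red",len(p),p.mean(0),p.min(0),p.max(0))
    t=p[p[:,2]>p[:,2].max()-.006]; print(" top",len(t),t.mean(0), (t.min(0)+t.max(0))/2)
    b=blue(s)&reg&(W[...,2]>.003)&(W[...,2]<.03); p=W[b]; print("blue",len(p),p[:,2].mean())
    r=cv2.minAreaRect((p[:,:2]*1000).astype(np.float32)); print(r, cv2.boxPoints(r))
    k=reg&(W[...,2]>.105)&~red(s); p=W[k]; print("high",len(p),p.mean(0),p.min(0),p.max(0))
E
```

```text
top red 108 [ 0.49660776 -0.04768864  0.14820448] [ 0.48749151 -0.05663452  0.10225468] [ 0.51232054 -0.03921807  0.1520856 ]
 top 102 [ 0.49629459 -0.04764422  0.14880935] [ 0.49639177 -0.0479263   0.14915997]
blue 2615 0.011805738082951617
((604.4633178710938, 19.617942810058594), (119.699951171875, 246.90335083007812), 8.622903823852539) [[ 526.7807    132.70085 ]
 [ 563.799    -111.411644]
 [ 682.14594   -93.464966]
 [ 645.1276    150.64752 ]]
high 1365 [ 0.41779543 -0.03283336  0.92296537] [ 0.40775874 -0.06317199  0.10504515] [ 0.6275766  -0.03165799  0.97849776]
side red 35 [ 0.49739265 -0.04576828  0.14959097] [ 0.48836606 -0.05494729  0.10914318] [ 0.50462759 -0.03568193  0.15381662]
 top 33 [ 0.49703188 -0.0459754   0.15087703] [ 0.49649683 -0.04531461  0.15095602]
blue 294 0.012821997078932319
((604.5762329101562, 23.859153747558594), (115.1016845703125, 235.4008026123047), 9.0381441116333) [[ 529.2501    131.0574  ]
 [ 566.22974  -101.420654]
 [ 679.90234   -83.339096]
 [ 642.9227    149.13896 ]]
high 188 [ 0.52896357 -0.04354572  0.1224257 ] [ 0.48706353 -0.06546173  0.10500689] [ 0.63034792 -0.03461693  0.15330854]
```

Run:
```python
from h import *
s=dict(np.load("/tmp/top0.npz"));a=cv2.resize(s["image"][150:300,220:380],None,fx=4,fy=4,interpolation=cv2.INTER_CUBIC);cv2.imwrite("pics/topz.png",a[:600])
s=dict(np.load("/tmp/side0.npz"));a=cv2.resize(s["image"][195:320,225:345],None,fx=5,fy=5,interpolation=cv2.INTER_CUBIC);cv2.imwrite("pics/sidez.png",a[:600])
```

```text
(no output)
```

View pics/topz.png

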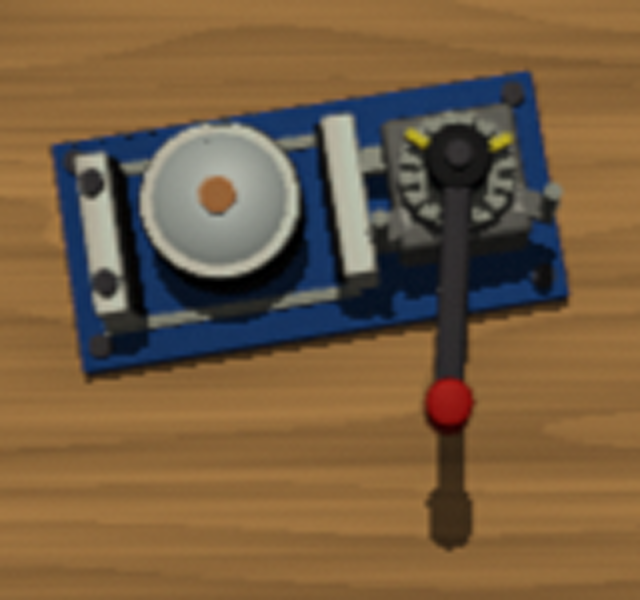

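View pics/sidez.png

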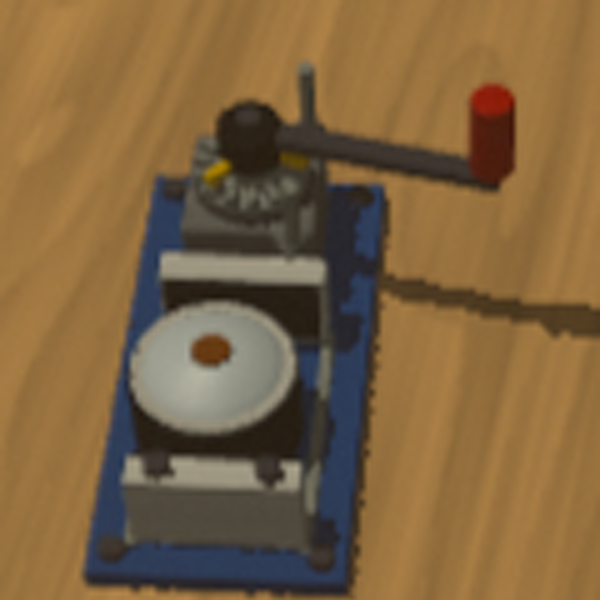

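The zooms show the lever raised slightly: the handle top is at z≈0.150, against 0.1445 when fully down, so it is probably resting on tooth tips. The axis comes out near (0.616,-0.054) with yaw≈0.15, and the handle is 0.119 m from it, matching the given 0.120. I'll refine the axis and write a planner.

```bash
cat >> h.py <<'E'
AX=np.array([.6157,-.0540]); PSI=.151; RAD=.120
def hand(q,r=RAD):
    f=np.array([-r*np.cos(q),r*np.sin(q)]); c,s=np.cos(PSI),np.sin(PSI)
    return AX+np.array([c*f[0]-s*f[1],s*f[0]+c*f[1]])
def tang(q): # world angle of increasing-q tangent
    return np.pi/2-q+PSI
def rad_q(p):
    d=np.asarray(p[:2])-AX; c,s=np.cos(PSI),np.sin(PSI); f=np.array([c*d[0]+s*d[1],-s*d[0]+c*d[1]])
    return np.arctan2(f[1],-f[0]),np.hypot(*f)
def st():
    from station import manip
    return manip.sense()
def spin_now(s):
    R=Ro.from_quat(s["tool_rot"]).as_matrix(); return np.arctan2(R[1,1],R[0,1]),R
def rep(s=None):
    s=s or st(); a,R=spin_now(s); q,r=rad_q(s["tcp_pos"]); t=np.array([np.cos(tang(q)),np.sin(tang(q))]); n=np.array([t[1],-t[0]])
    F=s["force"]
    print("t%.2f tcp %s q%.4f r%.4f yaw(y) %.1f want %.1f gap%.3f Ftan%.2f Frad%.2f Fz%.2f"%(s["t"],np.round(s["tcp_pos"],4),q,r,np.degrees(a),np.degrees(tang(q)),s["finger_gap"],F[:2]@t,F[:2]@n,F[2]), "tilt",np.round(R[:,0],3))
def row(s,p,yaw):  # target tcp pos & world angle of tool y
    a,R=spin_now(s); d=R.T@(np.asarray(p)-s["tcp_pos"])
    sp=-(yaw-a); sp=(sp+np.pi)%(2*np.pi)-np.pi
    return [round(float(x),4) for x in d]+[round(float(np.degrees(sp)),1)]
def arc(q1,n,z,q0=None,r=RAD,off=0.,z0=None):
    s=st(); qq,_=rad_q(s["tcp_pos"]); q0=qq if q0 is None else q0; z0=s["tcp_pos"][2] if z0 is None else z0
    out=[]
    for i in range(1,n+1):
        k=i/n; q=q0+(q1-q0)*k; p=hand(q,r)
        zz=z0+(z-z0)*k
        out.append(row(s,[p[0],p[1],zz],tang(q)+off))
    print(str(out).replace(" ",""))
E
python3 - <<'E'
from h import *
rep()
s=dict(np.load("/tmp/top0.npz")); W=cloud(s)
reg=(W[...,0]>.57)&(W[...,0]<.66)&(W[...,1]>-.1)&(W[...,1]<-.01)
for lo,hi in((.1,.2),(.104,.2),(.055,.068),(.07,.082)):
    p=W[reg&(W[...,2]>lo)&(W[...,2]<hi)]; print(lo,len(p),p.mean(0),(p.min(0)+p.max(0))/2,p.max(0)-p.min(0))
print("q",rad_q([.4966,-.0472]))
c,sn=np.cos(PSI),np.sin(PSI)
d=W[...,:2]-AX; fx=c*d[...,0]+sn*d[...,1]; fy=-sn*d[...,0]+c*d[...,1]
# profile along fixture y
m=(abs(fx)<.038)&(fy>.03)&(fy<.2)
for y in np.arange(.03,.2,.004):
    k=m&(fy>=y)&(fy<y+.004); print(round(y,3),k.sum(),np.round(np.percentile(W[k][:,2],[10,50,90]),3) if k.sum() else '')
E
```

```text
t0.10 tcp [ 0.2023 -0.5906  0.1936] q-0.7634 r0.6773 yaw(y) -71.1 want 142.4 gap1.002 Ftan-0.15 Frad0.12 Fz0.01 tilt [-0.     0.002 -1.   ]
0.1 338 [ 0.60541628 -0.05325124  0.10302966] [ 0.60053666 -0.05640885  0.10544578] [0.06065946 0.08712953 0.01086149]
0.104 83 [ 0.61225102 -0.05296149  0.10610737] [ 0.59962271 -0.04167303  0.10744855] [0.05661759 0.05392527 0.00685595]
0.055 488 [ 0.60781739 -0.0521366   0.06124342] [ 0.61051212 -0.05469008  0.06149967] [0.08072856 0.08937271 0.01272814]
0.07 303 [ 0.61328154 -0.05317112  0.07451776] [ 0.61334017 -0.05595819  0.07563046] [0.06089951 0.0835903  0.01125292]
q (np.float64(0.2080329595421897), np.float64(0.11929396464197177))
0.03 90 [0.012 0.059 0.062]
0.034 70 [0.01  0.014 0.061]
0.038 74 [0.011 0.015 0.098]
0.042 72 [0.01  0.037 0.085]
0.046 80 [0.056 0.058 0.06 ]
0.05 78 [0.057 0.058 0.06 ]
0.054 79 [0.055 0.058 0.06 ]
0.058 79 [0.055 0.058 0.06 ]
0.062 74 [0.052 0.056 0.058]
0.066 74 [0.01  0.012 0.014]
0.07 74 [0.009 0.011 0.015]
0.074 80 [0.01  0.012 0.052]
0.078 80 [0.01  0.044 0.06 ]
0.082 81 [0.012 0.058 0.062]
0.086 84 [0.012 0.06  0.065]
0.09 88 [0.012 0.061 0.066]
0.094 88 [0.014 0.063 0.068]
0.098 92 [0.022 0.064 0.068]
0.102 86 [0.026 0.065 0.069]
0.106 89 [0.033 0.066 0.07 ]
0.11 88 [0.036 0.066 0.071]
0.114 87 [0.035 0.066 0.07 ]
0.118 91 [0.031 0.066 0.071]
0.122 82 [0.031 0.066 0.07 ]
0.126 86 [0.034 0.066 0.069]
0.13 84 [0.015 0.064 0.068]
0.134 81 [0.016 0.063 0.067]
0.138 79 [0.013 0.061 0.066]
0.142 73 [0.011 0.06  0.063]
0.146 72 [0.011 0.059 0.062]
0.15 56 [0.01  0.053 0.06 ]
0.154 40 [0.01  0.012 0.014]
0.158 66 [0.009 0.011 0.013]
0.162 177 [0.012 0.043 0.057]
0.166 90 [0.054 0.056 0.059]
0.17 80 [0.056 0.059 0.064]
0.174 78 [0.056 0.058 0.064]
0.178 76 [0.055 0.058 0.063]
0.182 23 [0.055 0.057 0.058]
0.186 14 [0.011 0.012 0.014]
0.19 71 [0.009 0.011 0.013]
0.194 75 [0.01  0.012 0.014]
0.198 32 [0.009 0.011 0.013]
```

Run:
```python
from h import *
s=st(); q=.208; p=hand(q); print(p)
print(row(s,[p[0],p[1],.19],tang(q)-np.pi))
```

```text
[ 0.49589489 -0.0471637 ]
[0.0046, -0.4191, -0.4537, 22.2]
```

Request:
play_rows(
  series=[
    [0,-0.02,-0.022,1],
    [0,-0.05,-0.055,3],
    [0,-0.09,-0.095,5],
    [0,-0.12,-0.13,7],
    [0,-0.155,-0.167,9],
    [0,-0.19,-0.204,11],
    [0,-0.225,-0.241,13],
    [0,-0.26,-0.278,15],
    [0,-0.295,-0.315,17],
    [0,-0.33,-0.352,19],
    [0.002,-0.36,-0.388,20],
    [0.004,-0.385,-0.418,21],
    [0.004,-0.405,-0.439,22],
    [0.004,-0.415,-0.45,22.2],
    [0.004,-0.419,-0.4537,22.2],
    [0.004,-0.419,-0.4537,22.2],
  ],
  claw=50,
  force=30,
)

```text
t: 1.7
tcp_pos: [0.4956, -0.0468, 0.1903]
tool_rot: [-0.706, 0.019, 0.707, 0.021]
force: [-1.2, -0.0, 0.0]
finger_gap: 0.499
```

Run:
```python
from h import *
rep(); s=st(); q=.208; p=hand(q); print(s["q"],s["force"])
print(row(s,[p[0],p[1],.109],tang(q)-np.pi))
```

```text
t1.70 tcp [ 0.4956 -0.0468  0.1903] q0.2112 r0.1203 yaw(y) -93.2 want 86.5 gap0.499 Ftan-0.09 Frad-1.19 Fz0.03 tilt [-0.001  0.002 -1.   ]
[-0.31996411  0.36369576  1.74951764  0.00177991  1.03003067  1.30607502] [-1.19528171 -0.01653234  0.02515809]
[0.0813, 0.0005, -0.0004, 0.0]
```

Request:
play_rows(
  series=[
    [0.015,0.0005,0,0],
    [0.035,0.0005,0,0],
    [0.055,0.0005,0,0],
    [0.07,0.0005,0,0],
    [0.079,0.0005,0,0],
    [0.081,0.0005,0,0],
  ],
  claw=45,
)

```text
t: 2.3
tcp_pos: [0.4946, -0.0478, 0.1084]
tool_rot: [-0.706, 0.02, 0.708, 0.021]
force: [-0.5, -1.0, -1.0]
finger_gap: 0.45
```

Run:
```python
from h import *
rep(); from station import snapshot
s=snapshot("top");W=cloud(s);cv2.imwrite("pics/t1.png",cv2.resize(s["image"][150:300,220:380],None,fx=4,fy=4))
s=snapshot("side");cv2.imwrite("pics/s1.png",cv2.resize(s["image"][175:300,245:395],None,fx=4,fy=4))
```

```text
t2.30 tcp [ 0.4946 -0.0478  0.1084] q0.2019 r0.1213 yaw(y) -93.3 want 87.1 gap0.450 Ftan-1.05 Frad-0.44 Fz-1.00 tilt [-0.003  0.003 -1.   ]
```

View pics/s1.png

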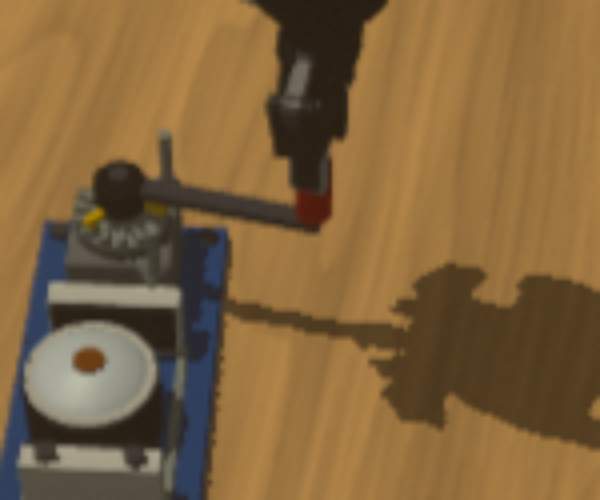

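View pics/t1.png

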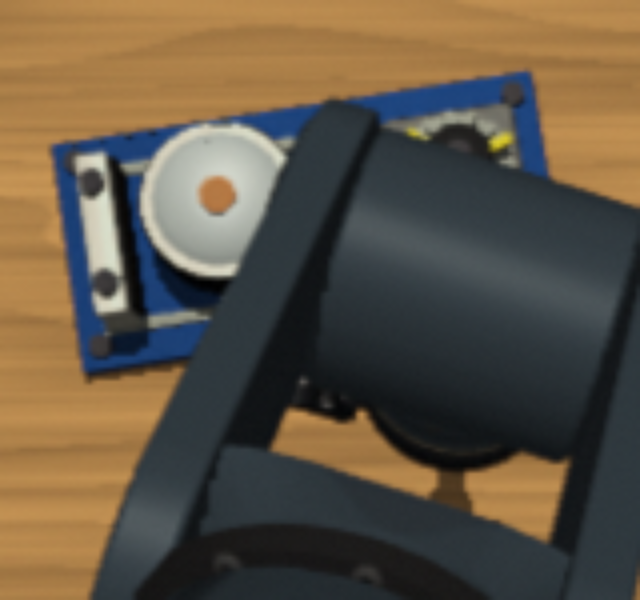

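The side view shows the pads straddling the red handle at around (315,190), and the force is near zero. I'll push with a loose cage of about 29 mm so the lever can fall into the teeth.

Run:
```python
from h import *
arc(.55,12,.106,off=-np.pi)
```

```text
[[0.0003,-0.0035,-0.0004,1.4],[0.0006,-0.0069,-0.0005,3.0],[0.0009,-0.0104,-0.0007,4.7],[0.0012,-0.0138,-0.0011,6.3],[0.0014,-0.0173,-0.0015,8.0],[0.0017,-0.0207,-0.002,9.7],[0.002,-0.0241,-0.0027,11.3],[0.0023,-0.0275,-0.0034,13.0],[0.0026,-0.0309,-0.0042,14.6],[0.0029,-0.0342,-0.0052,16.3],[0.0032,-0.0375,-0.0062,17.9],[0.0035,-0.0408,-0.0073,19.6]]
```

Request:
play_rows(
  series=[
    [0.0003,-0.0035,-0.0004,1.4],
    [0.0006,-0.0069,-0.0005,3.0],
    [0.0009,-0.0104,-0.0007,4.7],
    [0.0012,-0.0138,-0.0011,6.3],
    [0.0014,-0.0173,-0.0015,8.0],
    [0.0017,-0.0207,-0.002,9.7],
    [0.002,-0.0241,-0.0027,11.3],
    [0.0023,-0.0275,-0.0034,13.0],
    [0.0026,-0.0309,-0.0042,14.6],
    [0.0029,-0.0342,-0.0052,16.3],
    [0.0032,-0.0375,-0.0062,17.9],
    [0.0035,-0.0408,-0.0073,19.6],
  ],
  claw=34,
)

```text
t: 3.6
tcp_pos: [0.5059, -0.0076, 0.107]
tool_rot: [0.693, -0.14, -0.693, -0.141]
force: [-0.5, -0.5, 0.2]
finger_gap: 0.336
```

Run:
```python
from h import *
rep()
from station import snapshot
s=snapshot("side");cv2.imwrite("pics/s2.png",cv2.resize(s["image"][175:300,225:375],None,fx=4,fy=4)); np.savez("/tmp/s2.npz",**s)
arc(.80,10,.105,off=-np.pi)
```

```text
t3.60 tcp [ 0.5059 -0.0076  0.107 ] q0.5511 r0.1192 yaw(y) -112.9 want 67.1 gap0.336 Ftan-0.64 Frad-0.28 Fz0.19 tilt [ 0.001  0.001 -1.   ]
[[0.0002,-0.0029,0.0008,1.6],[0.0004,-0.0059,0.0006,3.0],[0.0006,-0.0088,0.0004,4.4],[0.0008,-0.0118,0.0002,5.8],[0.001,-0.0147,-0.0001,7.2],[0.0012,-0.0176,-0.0006,8.6],[0.0014,-0.0205,-0.001,10.0],[0.0016,-0.0234,-0.0016,11.4],[0.0018,-0.0263,-0.0022,12.8],[0.002,-0.0291,-0.0029,14.2]]
```

View pics/s2.png

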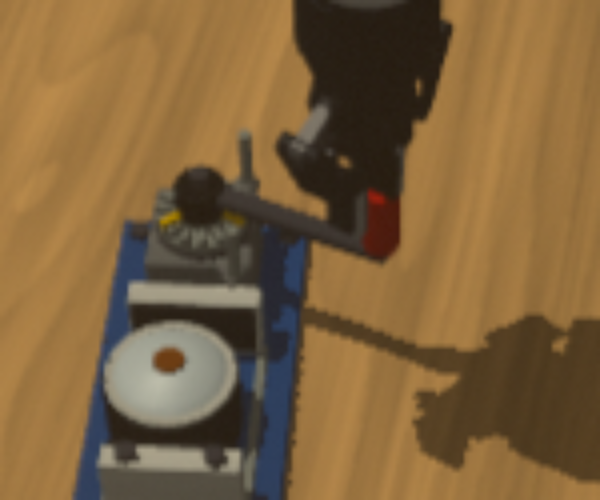

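Run:
```python
from h import *
s=dict(np.load("/tmp/s2.npz"));W=cloud(s)
m=red(s)&(W[...,2]>.07)&(W[...,2]<.2)&(W[...,0]>.4)&(W[...,0]<.65)&(abs(W[...,1])<.2)
p=W[m];print(len(p),p.mean(0),p.min(0),p.max(0)); print(rad_q(p.mean(0)))
v,u=np.nonzero(m);print(u.min(),u.max(),v.min(),v.max())
f=240/np.tan(np.radians(float(s["fov_y"]))/2)
for q in(.21,.4,.52,.55):
  for z in (.0975,.1445):
    X=s["R"]@np.array([*hand(q),z])+s["t"];print(q,z,s["cx"]+f*X[0]/X[2],s["cy"]+f*X[1]/X[2])
cv2.imwrite("pics/s2b.png",cv2.resize(s["image"][205:265,280:350],None,fx=10,fy=10,interpolation=cv2.INTER_NEAREST)[:600])
```

```text
16 [ 0.50307696 -0.01985635  0.14163975] [ 0.49827371 -0.02603757  0.10857132] [ 0.50824568 -0.01548516  0.14721227]
(np.float64(0.4453602238397036), np.float64(0.11768491079188735))
316 320 222 235
0.21 0.0975 323.35630012026485 230.84751778736117
0.21 0.1445 323.6152797949889 216.70523765847048
0.4 0.0975 320.07493255492784 237.45072184308796
0.4 0.1445 320.23615037254183 223.32895269306616
0.52 0.0975 317.084014266031 241.41387890247688
0.52 0.1445 317.15360051086134 227.30661849257996
0.55 0.0975 316.2292408020679 242.36963288698064
0.55 0.1445 316.27236482899195 228.26611474384933
```

View pics/s2b.png

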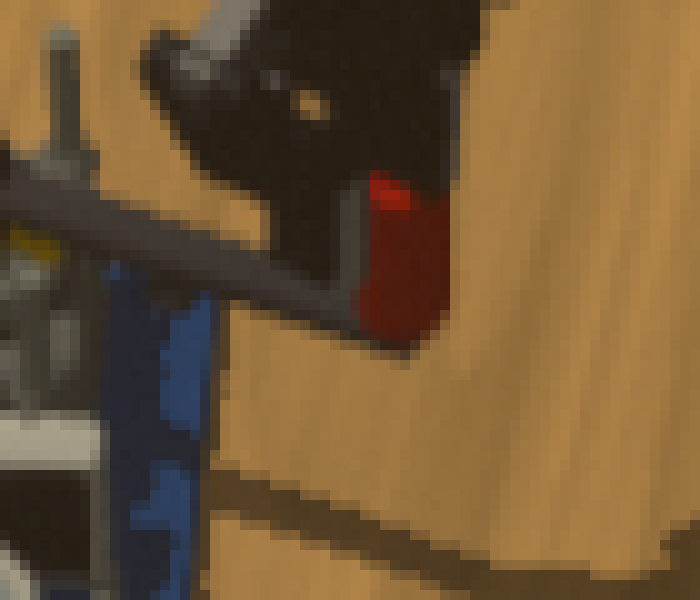

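Run:
```python
from h import *
s=dict(np.load("/tmp/s2.npz"));W=cloud(s)
np.set_printoptions(linewidth=250)
for v in (212,218,222,225,228,231,233,235,238):
    print(v,[(u,*(np.round(W[v,u]*1000).astype(int))) for u in range(305,328,2)])
```

```text
212 [(305, np.int64(520), np.int64(38), np.int64(236)), (307, np.int64(521), np.int64(13), np.int64(211)), (309, np.int64(517), np.int64(14), np.int64(213)), (311, np.int64(512), np.int64(17), np.int64(217)), (313, np.int64(508), np.int64(15), np.int64(216)), (315, np.int64(503), np.int64(15), np.int64(217)), (317, np.int64(499), np.int64(17), np.int64(220)), (319, np.int64(495), np.int64(13), np.int64(217)), (321, np.int64(498), np.int64(-23), np.int64(182)), (323, np.int64(493), np.int64(-20), np.int64(186)), (325, np.int64(488), np.int64(-20), np.int64(187)), (327, np.int64(516), np.int64(-213), np.int64(-3))]
218 [(305, np.int64(517), np.int64(49), np.int64(230)), (307, np.int64(515), np.int64(43), np.int64(224)), (309, np.int64(516), np.int64(18), np.int64(199)), (311, np.int64(513), np.int64(14), np.int64(196)), (313, np.int64(507), np.int64(20), np.int64(203)), (315, np.int64(503), np.int64(16), np.int64(200)), (317, np.int64(507), np.int64(-26), np.int64(159)), (319, np.int64(502), np.int64(-20), np.int64(165)), (321, np.int64(497), np.int64(-19), np.int64(167)), (323, np.int
[... 3795 characters left out ...]
p.int64(-125), np.int64(0)), (327, np.int64(500), np.int64(-126), np.int64(0))]
238 [(305, np.int64(554), np.int64(-103), np.int64(1)), (307, np.int64(548), np.int64(-102), np.int64(4)), (309, np.int64(544), np.int64(-104), np.int64(2)), (311, np.int64(521), np.int64(-25), np.int64(90)), (313, np.int64(516), np.int64(-23), np.int64(93)), (315, np.int64(512), np.int64(-25), np.int64(93)), (317, np.int64(505), np.int64(-18), np.int64(102)), (319, np.int64(500), np.int64(-12), np.int64(108)), (321, np.int64(496), np.int64(-17), np.int64(104)), (323, np.int64(491), np.int64(-19), np.int64(103)), (325, np.int64(503), np.int64(-114), np.int64(0)), (327, np.int64(498), np.int64(-114), np.int64(2))]
```

The depth data disagree with the reported TCP. The leading finger's lowest visible points are at z≈0.148–0.156, at the expected x and y, while the TCP reads 0.107. The handle, with its top at about 0.146, has swung only to q≈0.40 and dropped into the teeth under the fingers. I'll raise the tool, re-centre it over the handle and look at the fingertips.

Run:
```python
from h import *
s=st()
q=.40;p=hand(q)
print(row(s,[p[0],p[1],.167],tang(q)-np.pi))
```

```text
[-0.0601, 0.0184, -0.0006, -8.7]
```

Request:
play_rows(
  series=[
    [-0.02,0,0,0],
    [-0.05,0,0,0],
    [-0.06,0.01,0,-5],
    [-0.06,0.018,-0.0006,-8.7],
    [-0.06,0.0184,-0.0006,-8.7],
    [-0.06,0.0184,-0.0006,-8.7],
  ],
  claw=50,
)

```text
t: 4.25
tcp_pos: [0.4994, -0.0246, 0.1673]
tool_rot: [0.702, -0.088, -0.701, -0.089]
force: [0.0, 0.6, -0.2]
finger_gap: 0.495
```

Run:
```python
from h import *
rep(); from station import snapshot
s=snapshot("side");np.savez("/tmp/s3.npz",**s);W=cloud(s)
im=s["image"].copy()
f=240/np.tan(np.radians(float(s["fov_y"]))/2)
def pj(X): 
    X=s["R"]@np.array(X)+s["t"];return s["cx"]+f*X[0]/X[2],s["cy"]+f*X[1]/X[2]
z=st(); a,R=spin_now(z); 
o=(245,150)
big=cv2.resize(im[150:270,245:395],None,fx=5,fy=5,interpolation=cv2.INTER_NEAREST)
for k,c in((0,(0,255,0)),(.021,(255,0,255)),(-.021,(255,255,0))):
    for back in (0,.04):
        u,v=pj(z["tcp_pos"]+R[:,1]*k-R[:,0]*back); cv2.circle(big,(int((u-o[0]+.5)*5),int((v-o[1]+.5)*5)),4,c,-1)
cv2.imwrite("pics/s3.png",big)
m=red(s)&(W[...,2]>.07)&(W[...,2]<.2)&(W[...,0]>.4)&(W[...,0]<.65)&(abs(W[...,1])<.2)
p=W[m];t=p[p[:,2]>p[:,2].max()-.006];print(len(p),p.mean(0),p.max(0));v,u=np.nonzero(m);print(u.min(),u.max(),v.min(),v.max())
```

```text
t4.25 tcp [ 0.4994 -0.0246  0.1673] q0.3987 r0.1199 yaw(y) -104.4 want 75.8 gap0.495 Ftan0.63 Frad-0.13 Fz-0.20 tilt [ 0.002  0.001 -1.   ]
46 [ 0.50075343 -0.0244533   0.14291317] [ 0.50812924 -0.01440684  0.14890493]
316 324 220 237
```

View pics/s3.png

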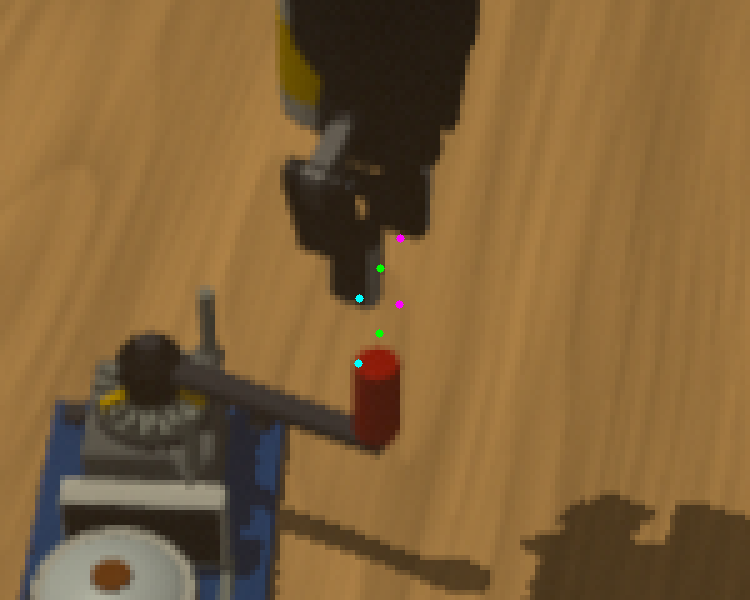

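Run:
```python
from station import manip
print(manip.hold_point_z,[a for a in dir(manip) if a[0]!='_'])
```

```text
0.0187 ['PlanningError', 'hold_point_z', 'sense', 'sign_off']
```

The projected dots settle it: the real fingertips are about 40 mm behind the stated TCP at this opening, where the 40 mm-back dot at (360,298) lies on the tip. The handle is at q≈0.40 and down in the teeth. I'll allow for this offset and descend to TCP z≈0.068, which puts the tips at about 0.107.

Request:
play_rows(
  series=[
    [0.02,0,0,0],
    [0.05,0,0,0],
    [0.08,0,0,0],
    [0.095,0,0,0],
    [0.099,0,0,0],
    [0.099,0,0,0],
  ],
  claw=42,
)

```text
t: 4.9
tcp_pos: [0.4992, -0.0239, 0.0675]
tool_rot: [-0.701, 0.088, 0.702, 0.089]
force: [-0.7, -0.4, -0.7]
finger_gap: 0.42
```

Run:
```python
from h import *
rep(); from station import snapshot
s=snapshot("side")
cv2.imwrite("pics/s4.png",cv2.resize(s["image"][150:270,245:395],None,fx=5,fy=5,interpolation=cv2.INTER_NEAREST))
arc(.62,10,.068,off=-np.pi)
```

```text
t4.90 tcp [ 0.4992 -0.0239  0.0675] q0.4035 r0.1203 yaw(y) -104.4 want 75.5 gap0.420 Ftan-0.58 Frad-0.53 Fz-0.73 tilt [-0.     0.002 -1.   ]
[[0.0,-0.0026,0.0003,1.4],[0.0,-0.0052,0.0002,2.6],[0.0001,-0.0078,0.0001,3.8],[0.0001,-0.0104,-0.0001,5.1],[0.0001,-0.013,-0.0004,6.3],[0.0001,-0.0156,-0.0007,7.6],[0.0002,-0.0181,-0.0011,8.8],[0.0002,-0.0207,-0.0015,10.0],[0.0002,-0.0233,-0.002,11.3],[0.0002,-0.0258,-0.0025,12.5]]
```

View pics/s4.png

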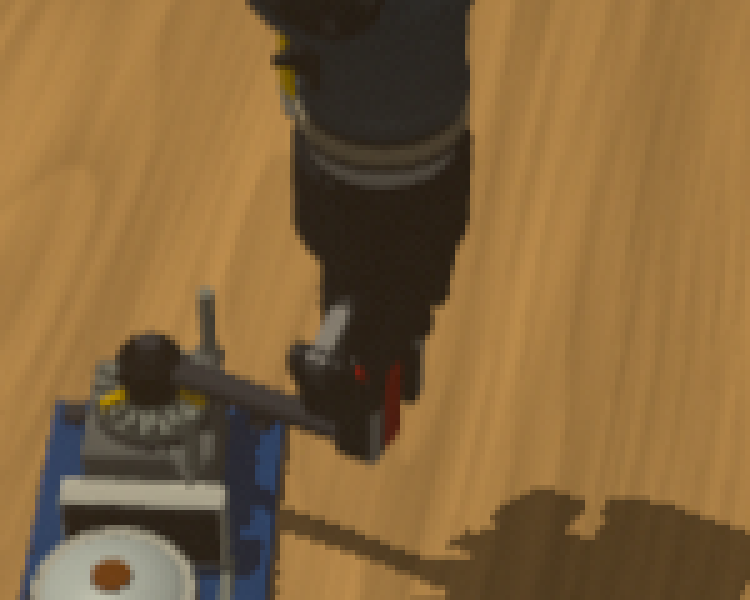

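The leading finger now sits in front of the handle at around (370,430), so the pads straddle it properly. I'll push clockwise in the cage.

Request:
play_rows(
  series=[
    [0.0,-0.0026,0.0003,1.4],
    [0.0,-0.0052,0.0002,2.6],
    [0.0,-0.0078,0.0001,3.8],
    [0.0,-0.0104,-0.0001,5.1],
    [0.0,-0.013,-0.0004,6.3],
    [0.0,-0.0156,-0.0007,7.6],
    [0.0,-0.0181,-0.0011,8.8],
    [0.0,-0.0207,-0.0015,10.0],
    [0.0,-0.0233,-0.002,11.3],
    [0.0,-0.0258,-0.0025,12.5],
  ],
  claw=34,
)

```text
t: 5.95
tcp_pos: [0.5087, 0.0002, 0.0683]
tool_rot: [0.688, -0.164, -0.687, -0.165]
force: [0.2, -3.3, 2.5]
finger_gap: 0.345
```

Run:
```python
from h import *
rep()
arc(.84,9,.068,off=-np.pi)
```

```text
t5.95 tcp [5.087e-01 2.000e-04 6.830e-02] q0.6195 r0.1200 yaw(y) -116.9 want 63.2 gap0.345 Ftan-2.81 Frad1.66 Fz2.50 tilt [ 0.001  0.001 -1.   ]
[[0.0,-0.0029,0.0,1.3],[0.0001,-0.0059,-0.0001,2.7],[0.0001,-0.0088,-0.0003,4.1],[0.0001,-0.0117,-0.0005,5.5],[0.0002,-0.0147,-0.0008,6.9],[0.0002,-0.0176,-0.0012,8.3],[0.0002,-0.0205,-0.0017,9.7],[0.0003,-0.0234,-0.0022,11.1],[0.0003,-0.0262,-0.0028,12.5]]
```

Request:
play_rows(
  series=[
    [0.0,-0.0029,0.0,1.3],
    [0.0,-0.0059,-0.0001,2.7],
    [0.0,-0.0088,-0.0003,4.1],
    [0.0,-0.0117,-0.0005,5.5],
    [0.0,-0.0147,-0.0008,6.9],
    [0.0,-0.0176,-0.0012,8.3],
    [0.0,-0.0205,-0.0017,9.7],
    [0.0,-0.0234,-0.0022,11.1],
    [0.0,-0.0262,-0.0028,12.5],
  ],
)

```text
t: 6.85
tcp_pos: [0.5229, 0.0225, 0.0683]
tool_rot: [0.665, -0.239, -0.665, -0.24]
force: [-1.6, -3.8, 0.6]
finger_gap: 0.339
```

Run:
```python
from h import *
rep()
arc(.90,6,.068,off=-np.pi)
```

```text
t6.85 tcp [0.5229 0.0225 0.0683] q0.8405 r0.1202 yaw(y) -129.6 want 50.5 gap0.339 Ftan-3.92 Frad1.19 Fz0.61 tilt [ 0.001  0.001 -1.   ]
[[0.0,-0.0012,-0.0002,0.5],[0.0001,-0.0024,-0.0002,1.1],[0.0001,-0.0036,-0.0003,1.6],[0.0002,-0.0048,-0.0003,2.2],[0.0002,-0.0059,-0.0004,2.8],[0.0003,-0.0071,-0.0004,3.4]]
```

Free turning takes about 3.9 N. I'll creep on to the stop.

Request:
play_rows(
  series=[
    [0,-0.0012,-0.0002,0.5],
    [0,-0.0024,-0.0002,1.1],
    [0,-0.0036,-0.0003,1.6],
    [0,-0.0048,-0.0003,2.2],
  ],
)

```text
t: 7.25
tcp_pos: [0.5259, 0.0262, 0.0682]
tool_rot: [-0.66, 0.252, 0.661, 0.253]
force: [-1.6, -3.6, 1.7]
finger_gap: 0.34
```

Run:
```python
from h import *
rep()
arc(.92,5,.068,off=-np.pi)
```

```text
t7.25 tcp [0.5259 0.0262 0.0682] q0.8797 r0.1204 yaw(y) -131.8 want 48.2 gap0.340 Ftan-3.78 Frad1.18 Fz1.75 tilt [ 0.     0.002 -1.   ]
[[0.0,-0.001,-0.0004,0.4],[0.0001,-0.0019,-0.0004,0.9],[0.0001,-0.0029,-0.0004,1.3],[0.0002,-0.0039,-0.0004,1.8],[0.0002,-0.0048,-0.0005,2.3]]
```

Request:
play_rows(
  series=[
    [0,-0.001,-0.0003,0.4],
    [0,-0.002,-0.0004,0.9],
    [0,-0.003,-0.0004,1.3],
    [0,-0.004,-0.0004,1.8],
  ],
)

```text
t: 7.65
tcp_pos: [0.528, 0.0286, 0.068]
tool_rot: [-0.656, 0.263, 0.657, 0.263]
force: [-3.8, -6.1, 2.2]
finger_gap: 0.342
```

Run:
```python
from h import *
rep()
```

```text
t7.65 tcp [0.528  0.0286 0.068 ] q0.9064 r0.1205 yaw(y) -133.6 want 46.7 gap0.342 Ftan-7.00 Frad1.42 Fz2.23 tilt [-0.002  0.001 -1.   ]
```

Request:
play_rows(
  series=[
    [0,-0.0015,-0.0002,0.6],
    [0,-0.003,-0.0003,1.2],
    [0,-0.003,-0.0003,1.2],
  ],
)

```text
t: 7.95
tcp_pos: [0.5287, 0.0294, 0.0678]
tool_rot: [-0.652, 0.27, 0.656, 0.268]
force: [-5.2, -8.3, 2.2]
finger_gap: 0.336
```

Run:
```python
from h import *
rep()
from station import snapshot
s=snapshot("top");np.savez("/tmp/t5.npz",**s)
cv2.imwrite("pics/t5.png",cv2.resize(s["image"][150:300,220:380],None,fx=4,fy=4))
s=snapshot("side");np.savez("/tmp/s5.npz",**s)
cv2.imwrite("pics/s5.png",cv2.resize(s["image"][195:315,235:385],None,fx=5,fy=5,interpolation=cv2.INTER_NEAREST))
```

```text
t7.95 tcp [0.5287 0.0294 0.0678] q0.9151 r0.1205 yaw(y) -134.7 want 46.2 gap0.336 Ftan-9.56 Frad1.98 Fz2.19 tilt [-0.006 -0.001 -1.   ]
```

View pics/s5.png

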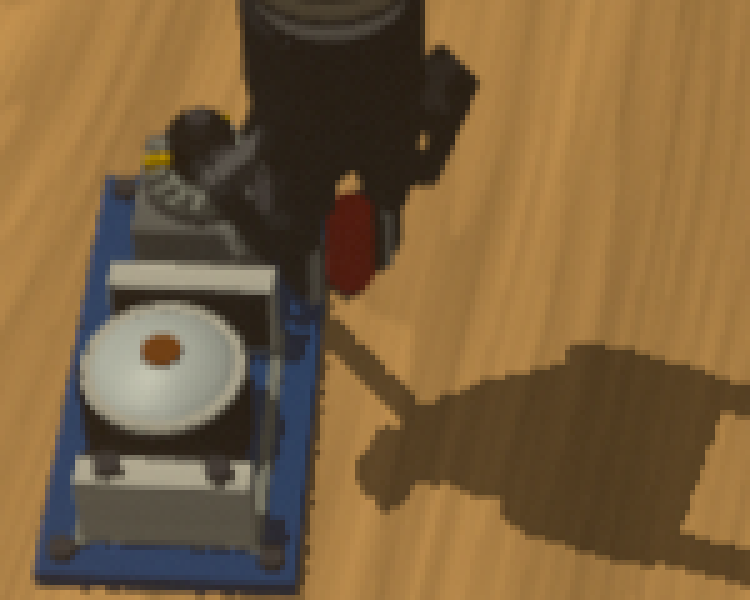

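View pics/t5.png

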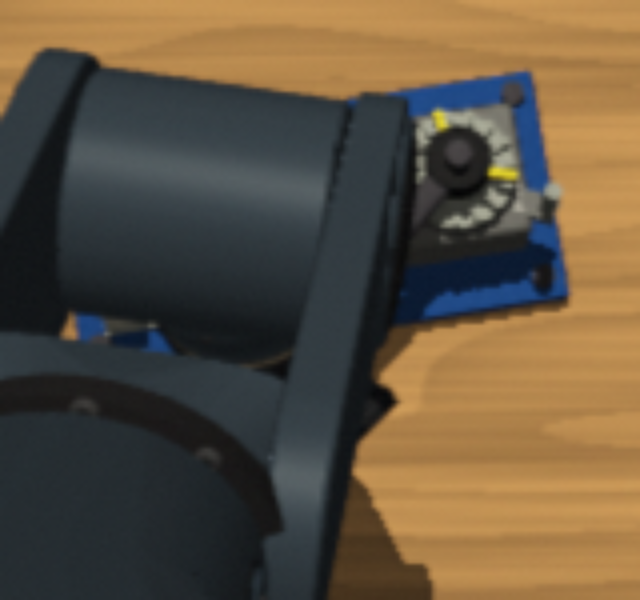

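The lever is at the stop: force rises about 2.6 N per mm, far stiffer than rubber clamping would be, at handle q≈0.87. In the side view the jaw has advanced but hasn't gripped yet. I'll centre on the handle and pinch.

Run:
```python
from h import *
arc(.878,3,.068,off=-np.pi)
```

```text
[[-0.0001,0.0015,-0.0006,-1.7],[-0.0001,0.0029,-0.0006,-2.4],[-0.0002,0.0044,-0.0007,-3.1]]
```

Request:
play_rows(
  series=[
    [0,0.0015,-0.0006,-1.7],
    [0,0.003,-0.0006,-2.4],
    [0,0.0044,-0.0006,-3.1],
    [0,0.0044,-0.0006,-3.1],
    [0,0.0044,-0.0006,-3.1],
    [0,0.0044,-0.0006,-3.1],
    [0,0.0044,-0.0006,-3.1],
  ],
  claw=10,
  force=40,
)

```text
t: 8.75
tcp_pos: [0.5246, 0.026, 0.0677]
tool_rot: [-0.658, 0.253, 0.663, 0.251]
force: [-5.0, -5.4, 3.3]
finger_gap: 0.247
```

Run:
```python
from h import *
rep()
```

```text
t8.75 tcp [0.5246 0.026  0.0677] q0.8716 r0.1212 yaw(y) -131.8 want 48.7 gap0.247 Ftan-7.32 Frad-0.18 Fz3.33 tilt [-0.008 -0.    -1.   ]
```

Request:
play_rows(
  series=[
    [0,0.0015,0,-0.5],
    [0,0.0025,0,-1],
    [-0.003,0.0025,0,-1],
    [-0.006,0.0025,0,-1],
    [-0.009,0.0025,0,-1],
    [-0.0115,0.0025,0,-1],
    [-0.0115,0.0025,0,-1],
  ],
)

```text
t: 9.45
tcp_pos: [0.524, 0.024, 0.0787]
tool_rot: [-0.661, 0.247, 0.665, 0.246]
force: [2.1, -4.6, -7.1]
finger_gap: 0.243
```

Run:
```python
from h import *
rep()
from station import snapshot
s=snapshot("side")
cv2.imwrite("pics/s6.png",cv2.resize(s["image"][195:315,235:385],None,fx=5,fy=5,interpolation=cv2.INTER_NEAREST))
arc(.05,20,.080,off=-np.pi)
```

```text
t9.45 tcp [0.524  0.024  0.0787] q0.8563 r0.1204 yaw(y) -130.8 want 49.6 gap0.243 Ftan-2.16 Frad4.54 Fz-7.08 tilt [-0.007 -0.    -1.   ]
[[-0.0,0.0048,-0.0005,-2.7],[-0.0001,0.0097,-0.0008,-5.0],[-0.0001,0.0145,-0.0013,-7.3],[-0.0002,0.0193,-0.0021,-9.6],[-0.0002,0.024,-0.003,-11.9],[-0.0003,0.0287,-0.0041,-14.2],[-0.0003,0.0334,-0.0053,-16.6],[-0.0004,0.038,-0.0068,-18.9],[-0.0005,0.0425,-0.0085,-21.2],[-0.0005,0.047,-0.0103,-23.5],[-0.0006,0.0514,-0.0123,-25.8],[-0.0006,0.0557,-0.0145,-28.1],[-0.0007,0.0599,-0.0169,-30.4],[-0.0007,0.0641,-0.0194,-32.7],[-0.0008,0.0681,-0.0221,-35.0],[-0.0009,0.072,-0.025,-37.3],[-0.0009,0.0758,-0.028,-39.6],[-0.001,0.0794,-0.0311,-42.0],[-0.0011,0.083,-0.0344,-44.3],[-0.0011,0.0864,-0.0379,-46.6]]
```

View pics/s6.png

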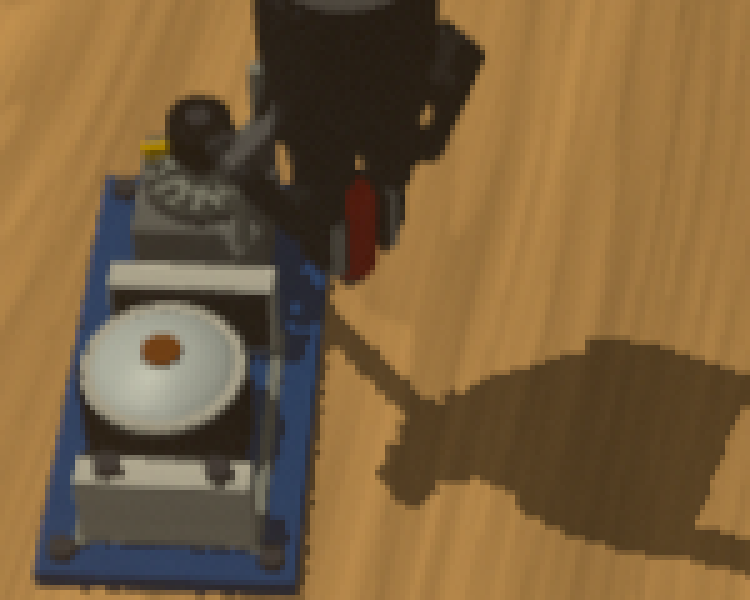

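The lever is lifted: the hub has risen in view and Fz is about −7 N, which matches spring plus weight. I'll swing it back.

Request:
play_rows(
  series=[
    [0,0.0048,-0.0005,-2.7],
    [0,0.0097,-0.0008,-5],
    [0,0.0145,-0.0013,-7.3],
    [0,0.0193,-0.0021,-9.6],
    [0,0.024,-0.003,-11.9],
    [0,0.0287,-0.0041,-14.2],
    [0,0.0334,-0.0053,-16.6],
    [0,0.038,-0.0068,-18.9],
    [0,0.0425,-0.0085,-21.2],
    [0,0.047,-0.0103,-23.5],
    [0,0.0514,-0.0123,-25.8],
    [0,0.0557,-0.0145,-28.1],
    [0,0.0599,-0.0169,-30.4],
    [0,0.0641,-0.0194,-32.7],
    [0,0.0681,-0.0221,-35],
    [0,0.072,-0.025,-37.3],
    [0,0.0758,-0.028,-39.6],
    [0,0.0794,-0.0311,-42],
    [0,0.083,-0.0344,-44.3],
    [0,0.0864,-0.0379,-46.6],
  ],
)

```text
t: 11.5
tcp_pos: [0.4971, -0.0659, 0.0784]
tool_rot: [-0.704, -0.037, 0.708, -0.036]
force: [2.8, -1.2, -6.9]
finger_gap: 0.246
```

Run:
```python
from h import *
rep()
arc(-.70,18,.079,off=-np.pi)
```

```text
t11.50 tcp [ 0.4971 -0.0659  0.0784] q0.0508 r0.1192 yaw(y) -84.1 want 95.7 gap0.246 Ftan-1.48 Frad2.65 Fz-6.86 tilt [-0.006  0.    -1.   ]
[[-0.0,0.005,0.0007,-2.2],[-0.0001,0.01,0.0004,-4.6],[-0.0001,0.015,-0.0001,-7.0],[-0.0002,0.0199,-0.0008,-9.4],[-0.0002,0.0248,-0.0017,-11.8],[-0.0002,0.0297,-0.0029,-14.2],[-0.0003,0.0346,-0.0042,-16.6],[-0.0003,0.0393,-0.0057,-19.0],[-0.0004,0.044,-0.0074,-21.3],[-0.0004,0.0486,-0.0094,-23.7],[-0.0005,0.0532,-0.0115,-26.1],[-0.0005,0.0576,-0.0138,-28.5],[-0.0006,0.062,-0.0162,-30.9],[-0.0006,0.0662,-0.0189,-33.3],[-0.0007,0.0703,-0.0217,-35.7],[-0.0007,0.0743,-0.0247,-38.1],[-0.0008,0.0782,-0.0279,-40.5],[-0.0008,0.082,-0.0312,-42.9]]
```

Request:
play_rows(
  series=[
    [0,0.005,0,-2.2],
    [0,0.01,-0.0001,-4.6],
    [0,0.015,-0.0004,-7],
    [0,0.0199,-0.0009,-9.4],
    [0,0.0248,-0.0018,-11.8],
    [0,0.0297,-0.0029,-14.2],
    [0,0.0346,-0.0042,-16.6],
    [0,0.0393,-0.0057,-19],
    [0,0.044,-0.0074,-21.3],
    [0,0.0486,-0.0094,-23.7],
    [0,0.0532,-0.0115,-26.1],
    [0,0.0576,-0.0138,-28.5],
    [0,0.062,-0.0162,-30.9],
    [0,0.0662,-0.0189,-33.3],
    [0,0.0703,-0.0217,-35.7],
    [0,0.0743,-0.0247,-38.1],
    [0,0.0782,-0.0279,-40.5],
    [0,0.082,-0.0312,-42.9],
  ],
)

```text
t: 13.3
tcp_pos: [0.5376, -0.1442, 0.0775]
tool_rot: [-0.642, -0.293, 0.645, -0.292]
force: [1.4, -1.1, -6.7]
finger_gap: 0.245
```

Run:
```python
from h import *
rep()
```

```text
t13.30 tcp [ 0.5376 -0.1442  0.0775] q-0.7060 r0.1193 yaw(y) -41.1 want 139.1 gap0.245 Ftan-1.72 Frad0.08 Fz-6.70 tilt [-0.004  0.    -1.   ]
```

Request:
play_rows(
  series=[
    [0.002,0,0,0],
    [0.004,0,0,0],
    [0.004,0,0,0],
    [0.006,0,0,0],
    [0.0095,0,0,0],
    [0.0095,0,0,0],
  ],
  claw=35,
)

```text
t: 13.9
tcp_pos: [0.5371, -0.1439, 0.0677]
tool_rot: [-0.642, -0.294, 0.645, -0.292]
force: [-0.3, 0.1, 0.1]
finger_gap: 0.351
```

Run:
```python
from h import *
rep()
from station import snapshot
s=snapshot("side")
cv2.imwrite("pics/s7.png",cv2.resize(s["image"][175:315,235:385],None,fx=4,fy=4,interpolation=cv2.INTER_NEAREST))
arc(-.30,15,.068,off=-np.pi)
```

```text
t13.90 tcp [ 0.5371 -0.1439  0.0677] q-0.7017 r0.1194 yaw(y) -41.1 want 138.9 gap0.351 Ftan0.34 Frad-0.14 Fz0.14 tilt [-0.005  0.001 -1.   ]
[[0.0,-0.0032,0.0006,1.5],[0.0,-0.0064,0.0005,3.0],[0.0,-0.0097,0.0003,4.6],[0.0,-0.0129,-0.0,6.1],[0.0,-0.0161,-0.0004,7.7],[0.0,-0.0193,-0.0009,9.2],[-0.0,-0.0224,-0.0015,10.7],[-0.0,-0.0256,-0.0021,12.3],[-0.0,-0.0287,-0.0028,13.8],[-0.0,-0.0319,-0.0036,15.4],[-0.0,-0.035,-0.0045,16.9],[-0.0,-0.038,-0.0055,18.4],[-0.0,-0.0411,-0.0066,20.0],[-0.0,-0.0441,-0.0077,21.5],[-0.0,-0.0471,-0.0089,23.1]]
```

View pics/s7.png

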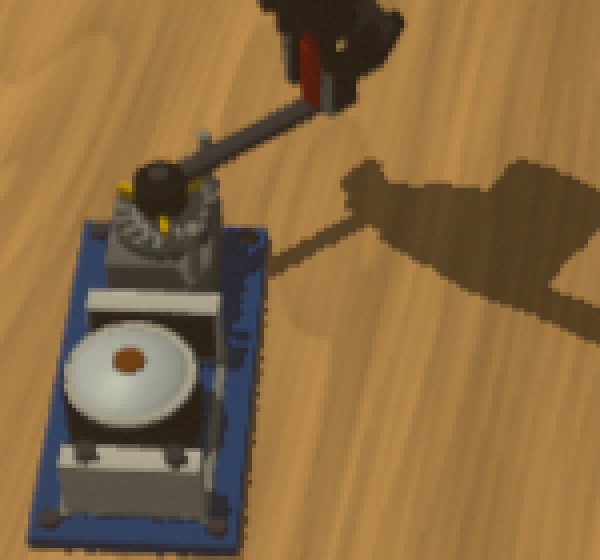

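The lever is dropped and loosely caged between the pads at (312,75). Pushing clockwise again.

Request:
play_rows(
  series=[
    [0,-0.0032,0.0006,1.5],
    [0,-0.0064,0.0005,3],
    [0,-0.0097,0.0003,4.6],
    [0,-0.0129,0,6.1],
    [0,-0.0161,-0.0004,7.7],
    [0,-0.0193,-0.0009,9.2],
    [0,-0.0224,-0.0015,10.7],
    [0,-0.0256,-0.0021,12.3],
    [0,-0.0287,-0.0028,13.8],
    [0,-0.0319,-0.0036,15.4],
    [0,-0.035,-0.0045,16.9],
    [0,-0.038,-0.0055,18.4],
    [0,-0.0411,-0.0066,20],
    [0,-0.0441,-0.0077,21.5],
    [0,-0.0471,-0.0089,23.1],
  ],
)

```text
t: 15.45
tcp_pos: [0.5089, -0.1077, 0.0683]
tool_rot: [-0.689, -0.157, 0.69, -0.158]
force: [1.5, -4.4, -1.9]
finger_gap: 0.352
```

```bash
cat > look.py <<'E'
import sys
from h import *
from station import snapshot
rep()
s=snapshot("side"); W=cloud(s); np.savez("/tmp/l.npz",**s)
cv2.imwrite(sys.argv[1],cv2.resize(s["image"][175:315,235:385],None,fx=4,fy=4,interpolation=cv2.INTER_NEAREST))
c,sn=np.cos(PSI),np.sin(PSI); d=W[...,:2]-AX; fx=c*d[...,0]+sn*d[...,1]; fy=-sn*d[...,0]+c*d[...,1]
# hub top height, jaw top extents
k=(np.hypot(fx,fy)<.016)&(W[...,2]>.085)&(W[...,2]<.16); print("hub z",np.round(np.percentile(W[k][:,2],[50,95]),4))
k=(abs(fx)<.038)&(fy>.035)&(fy<.09)&(W[...,2]>.05)&(W[...,2]<.063); 
hsv=cv2.cvtColor(s["image"],cv2.COLOR_BGR2HSV); br=(hsv[...,2]>110)&(hsv[...,1]<60)
kk=k&br; print("jaw y",np.round(np.percentile(fy[kk],[3,50,97]),4),kk.sum())
E
python3 look.py pics/s8.png
python3 - <<'E'
from h import *
arc(-.10,10,.068,off=-np.pi)
E
```

```text
t15.45 tcp [ 0.5089 -0.1077  0.0683] q-0.3147 r0.1196 yaw(y) -64.3 want 116.7 gap0.352 Ftan-4.57 Frad-0.61 Fz-1.90 tilt [-0.002 -0.002 -1.   ]
hub z [0.0991 0.1096]
jaw y [0.0499 0.0617 0.0874] 204
[[0.0,-0.0025,0.0003,0.5],[0.0001,-0.005,0.0002,1.7],[0.0001,-0.0075,0.0001,2.9],[0.0001,-0.01,-0.0,4.1],[0.0001,-0.0125,-0.0002,5.3],[0.0002,-0.015,-0.0005,6.5],[0.0002,-0.0174,-0.0008,7.7],[0.0002,-0.0199,-0.0011,8.9],[0.0002,-0.0224,-0.0016,10.1],[0.0003,-0.0248,-0.002,11.3]]
```

View pics/s8.png

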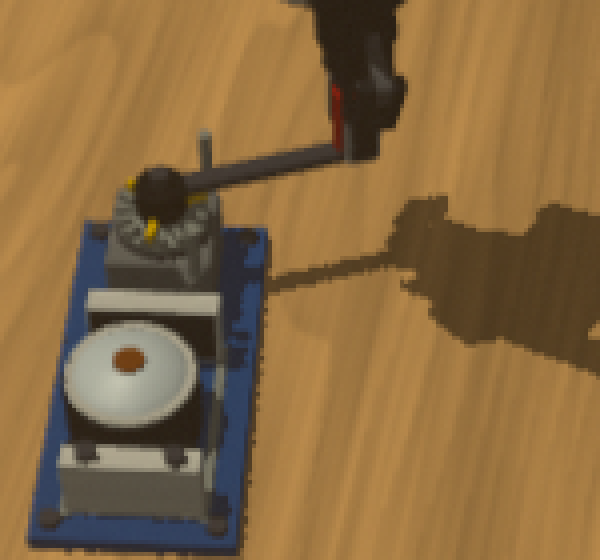

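Request:
play_rows(
  series=[
    [0,-0.0025,0.0002,0.5],
    [0,-0.005,0.0002,1.7],
    [0,-0.0075,0.0001,2.9],
    [0,-0.01,0,4.1],
    [0,-0.0125,-0.0002,5.3],
    [0,-0.015,-0.0005,6.5],
    [0,-0.0174,-0.0008,7.7],
    [0,-0.0199,-0.0011,8.9],
    [0,-0.0224,-0.0016,10.1],
    [0,-0.0248,-0.002,11.3],
  ],
)

```text
t: 16.5
tcp_pos: [0.4996, -0.0836, 0.0683]
tool_rot: [-0.701, -0.087, 0.702, -0.088]
force: [2.7, -4.1, -1.1]
finger_gap: 0.352
```

```bash
python3 look.py pics/s9.png
python3 - <<'E'
from h import *
arc(.05,8,.068,off=-np.pi)
E
```

```text
t16.50 tcp [ 0.4996 -0.0836  0.0683] q-0.0989 r0.1198 yaw(y) -75.7 want 104.3 gap0.352 Ftan-4.65 Frad1.55 Fz-1.07 tilt [-0.002 -0.001 -1.   ]
hub z [0.0989 0.1089]
jaw y [0.0534 0.064  0.0877] 200
[[0.0,-0.0022,0.0001,1.2],[0.0001,-0.0044,0.0,2.2],[0.0001,-0.0066,-0.0001,3.2],[0.0001,-0.0087,-0.0002,4.3],[0.0001,-0.0109,-0.0004,5.3],[0.0002,-0.0131,-0.0006,6.4],[0.0002,-0.0152,-0.0009,7.4],[0.0002,-0.0174,-0.0012,8.5]]
```

View pics/s9.png

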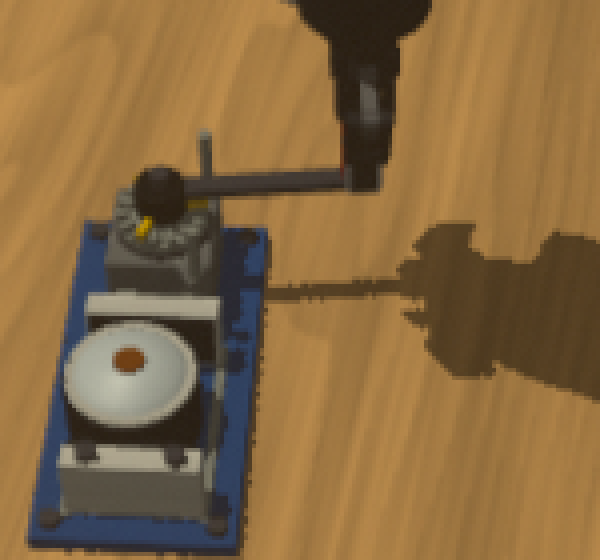

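The jaw has advanced about 3 mm (top edge at row 295, was 290). Free turning is still about 4.6 N.

Request:
play_rows(
  series=[
    [0,-0.0022,0.0001,1.2],
    [0,-0.0044,0,2.2],
    [0,-0.0066,-0.0001,3.2],
    [0,-0.0087,-0.0002,4.3],
    [0,-0.0109,-0.0004,5.3],
    [0,-0.0131,-0.0006,6.4],
    [0,-0.0152,-0.0009,7.4],
    [0,-0.0174,-0.0012,8.5],
  ],
)

```text
t: 17.35
tcp_pos: [0.4964, -0.066, 0.0683]
tool_rot: [-0.705, -0.034, 0.707, -0.035]
force: [2.2, -4.5, -2.6]
finger_gap: 0.353
```

```bash
python3 look.py pics/s10.png
python3 - <<'E'
from h import *
arc(.15,6,.068,off=-np.pi)
E
```

```text
t17.35 tcp [ 0.4964 -0.066   0.0683] q0.0503 r0.1199 yaw(y) -84.3 want 95.8 gap0.353 Ftan-4.68 Frad1.78 Fz-2.59 tilt [-0.002 -0.001 -1.   ]
hub z [0.099  0.1096]
jaw y [0.057  0.0665 0.0879] 199
[[0.0,-0.0019,-0.0001,1.0],[0.0001,-0.0039,-0.0001,1.9],[0.0001,-0.0058,-0.0002,2.8],[0.0001,-0.0077,-0.0003,3.7],[0.0002,-0.0097,-0.0005,4.7],[0.0002,-0.0116,-0.0006,5.6]]
```

View pics/s10.png

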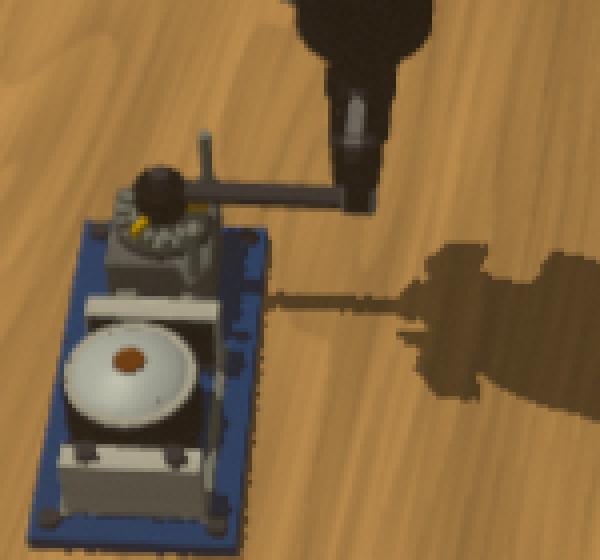

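Lamp contact should come about now; about 6 mm of play remains to the set jaw.

Request:
play_rows(
  series=[
    [0,-0.0019,-0.0001,1],
    [0,-0.0039,-0.0001,1.9],
    [0,-0.0058,-0.0002,2.8],
    [0,-0.0077,-0.0003,3.7],
    [0,-0.0097,-0.0005,4.7],
    [0,-0.0116,-0.0006,5.6],
  ],
)

```text
t: 18.0
tcp_pos: [0.4957, -0.0542, 0.0682]
tool_rot: [-0.706, 0.001, 0.708, -0.0]
force: [3.3, -5.0, -1.9]
finger_gap: 0.35
```

```bash
python3 look.py pics/s11.png
python3 - <<'E'
from h import *
arc(.25,6,.068,off=-np.pi)
E
```

```text
t18.00 tcp [ 0.4957 -0.0542  0.0682] q0.1496 r0.1200 yaw(y) -90.0 want 90.1 gap0.350 Ftan-4.99 Frad3.30 Fz-1.95 tilt [-0.002 -0.001 -1.   ]
hub z [0.0989 0.1086]
jaw y [0.0575 0.067  0.0868] 194
[[0.0,-0.002,-0.0002,1.0],[0.0001,-0.0039,-0.0003,1.9],[0.0001,-0.0059,-0.0003,2.8],[0.0001,-0.0079,-0.0005,3.8],[0.0002,-0.0098,-0.0006,4.7],[0.0002,-0.0118,-0.0008,5.6]]
```

Request:
play_rows(
  series=[
    [0,-0.002,-0.0005,1],
    [0,-0.0039,-0.001,1.9],
    [0,-0.0059,-0.0012,2.8],
    [0,-0.0079,-0.0014,3.8],
    [0,-0.0098,-0.0016,4.7],
    [0,-0.0118,-0.0018,5.6],
  ],
)

```text
t: 18.65
tcp_pos: [0.496, -0.0417, 0.0681]
tool_rot: [-0.704, 0.035, 0.708, 0.035]
force: [-1.3, -5.2, -0.1]
finger_gap: 0.351
```

```bash
python3 look.py pics/s12.png
python3 - <<'E'
from h import *
arc(.31,4,.068,off=-np.pi,r=.119)
E
```

```text
t18.65 tcp [ 0.496  -0.0417  0.0681] q0.2535 r0.1204 yaw(y) -95.7 want 84.1 gap0.351 Ftan-5.29 Frad-0.72 Fz-0.12 tilt [-0.005 -0.001 -1.   ]
hub z [0.0993 0.1095]
jaw y [0.0592 0.0683 0.0875] 195
[[-0.0,-0.0016,-0.0014,1.1],[0.0,-0.0032,-0.0015,1.8],[0.0,-0.0048,-0.0015,2.6],[0.0,-0.0064,-0.0016,3.4]]
```

View pics/s12.png

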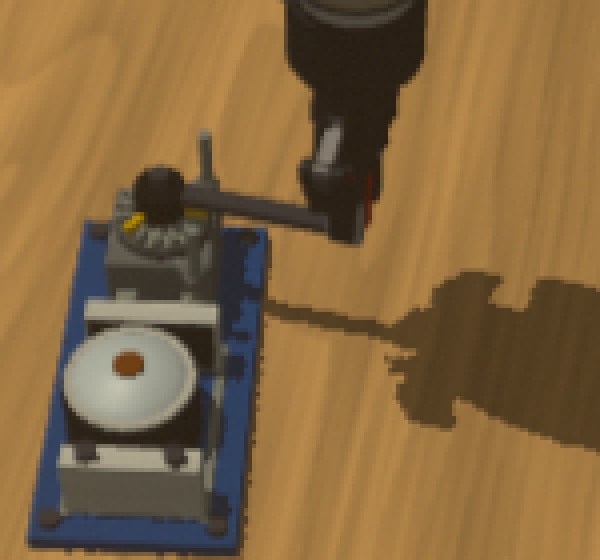

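The lamp is sliding now: its centre dot has gone from row 359 to 364. The force of about 5.2 N includes lamp drag. I'll continue in small steps.

Request:
play_rows(
  series=[
    [0,-0.0018,-0.0006,1],
    [0,-0.0036,-0.0007,1.8],
    [0,-0.0054,-0.0008,2.7],
    [0,-0.0072,-0.0009,3.6],
    [0,-0.009,-0.001,4.5],
  ],
)

```text
t: 19.2
tcp_pos: [0.4972, -0.0322, 0.0679]
tool_rot: [-0.702, 0.064, 0.707, 0.063]
force: [-1.6, -4.9, 0.5]
finger_gap: 0.348
```

```bash
python3 look.py pics/s13.png
python3 - <<'E'
from h import *
arc(.40,4,.068,off=-np.pi)
E
```

```text
t19.20 tcp [ 0.4972 -0.0322  0.0679] q0.3327 r0.1205 yaw(y) -100.3 want 79.6 gap0.348 Ftan-5.16 Frad-0.70 Fz0.54 tilt [-0.007 -0.    -1.   ]
hub z [0.0994 0.1085]
jaw y [0.0599 0.0701 0.0877] 186
[[-0.0,-0.002,-0.0006,1.2],[-0.0,-0.0039,-0.0006,2.1],[-0.0,-0.0059,-0.0007,3.0],[-0.0001,-0.0078,-0.0008,4.0]]
```

Request:
play_rows(
  series=[
    [0,-0.002,-0.0006,1.2],
    [0,-0.004,-0.0006,2.1],
    [0,-0.006,-0.0007,3],
    [0,-0.008,-0.0008,4],
  ],
)

```text
t: 19.65
tcp_pos: [0.4989, -0.024, 0.0679]
tool_rot: [-0.699, 0.088, 0.704, 0.088]
force: [-1.0, -4.2, 1.4]
finger_gap: 0.348
```

```bash
python3 look.py pics/s14.png
python3 - <<'E'
from h import *
arc(.467,4,.068,off=-np.pi)
E
```

```text
t19.65 tcp [ 0.4989 -0.024   0.0679] q0.4020 r0.1206 yaw(y) -104.3 want 75.6 gap0.348 Ftan-4.33 Frad0.10 Fz1.38 tilt [-0.008  0.    -1.   ]
hub z [0.0992 0.1092]
jaw y [0.061  0.0708 0.0886] 193
[[-0.0,-0.0019,-0.0007,1.0],[-0.0001,-0.0038,-0.0007,1.9],[-0.0001,-0.0057,-0.0008,2.8],[-0.0002,-0.0075,-0.0009,3.7]]
```

View pics/s14.png

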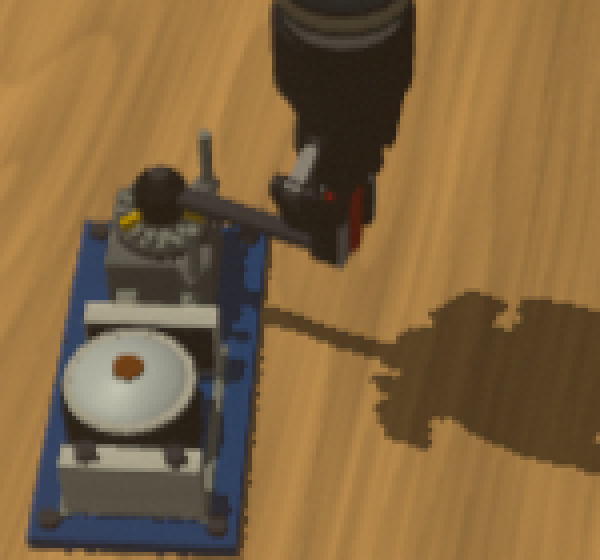

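Request:
play_rows(
  series=[
    [0,-0.002,-0.0007,1],
    [0,-0.004,-0.0007,1.9],
    [0,-0.006,-0.0008,2.8],
    [0,-0.008,-0.0009,3.7],
  ],
)

```text
t: 20.1
tcp_pos: [0.501, -0.016, 0.0677]
tool_rot: [-0.695, 0.111, 0.702, 0.111]
force: [-2.4, -4.1, 1.5]
finger_gap: 0.351
```

```bash
python3 look.py pics/s15.png
python3 - <<'E'
from h import *
arc(.537,4,.068,off=-np.pi)
E
```

```text
t20.10 tcp [ 0.501  -0.016   0.0677] q0.4711 r0.1208 yaw(y) -108.1 want 71.7 gap0.351 Ftan-4.63 Frad-1.03 Fz1.48 tilt [-0.009  0.001 -1.   ]
hub z [0.0992 0.1091]
jaw y [0.0617 0.0713 0.0881] 189
[[-0.0001,-0.0019,-0.0009,1.3],[-0.0002,-0.0038,-0.0009,2.2],[-0.0002,-0.0057,-0.001,3.1],[-0.0003,-0.0076,-0.0011,4.0]]
```

Request:
play_rows(
  series=[
    [0,-0.002,-0.0006,1.1],
    [0,-0.004,-0.0007,2],
    [0,-0.006,-0.0008,2.9],
    [0,-0.0076,-0.0009,3.8],
  ],
)

```text
t: 20.55
tcp_pos: [0.5036, -0.0086, 0.0676]
tool_rot: [-0.69, 0.135, 0.698, 0.134]
force: [-2.6, -5.1, 1.7]
finger_gap: 0.351
```

```bash
python3 look.py pics/s16.png
python3 - <<'E'
from h import *
arc(.587,3,.068,off=-np.pi)
E
```

```text
t20.55 tcp [ 0.5036 -0.0086  0.0676] q0.5362 r0.1209 yaw(y) -111.9 want 67.9 gap0.351 Ftan-5.70 Frad-0.54 Fz1.72 tilt [-0.011  0.001 -1.   ]
hub z [0.0992 0.1094]
jaw y [0.0634 0.0719 0.0877] 174
[[-0.0001,-0.002,-0.0009,1.1],[-0.0003,-0.0039,-0.001,2.1],[-0.0004,-0.0059,-0.0011,3.0]]
```

View pics/s16.png

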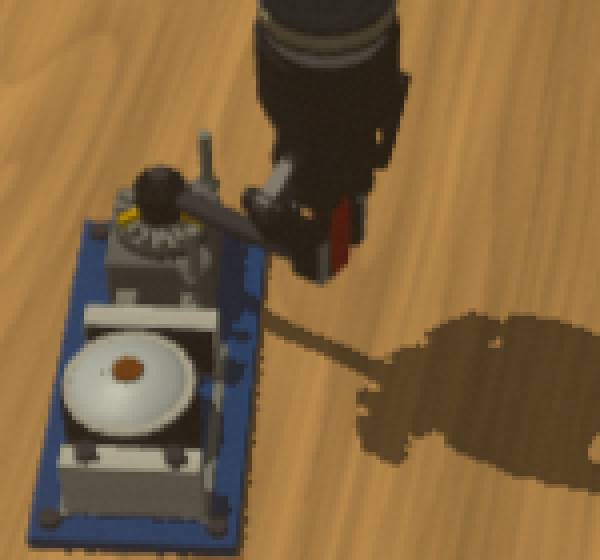

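The force is up to 5.7 N, so this may be the start of clamping. I'll take smaller steps.

Request:
play_rows(
  series=[
    [0,-0.002,-0.0005,1],
    [0,-0.004,-0.0007,2],
    [0,-0.006,-0.0009,3],
  ],
)

```text
t: 20.9
tcp_pos: [0.5059, -0.0029, 0.0675]
tool_rot: [-0.686, 0.153, 0.695, 0.153]
force: [-2.9, -4.0, 1.5]
finger_gap: 0.349
```

```bash
python3 look.py pics/s17.png
python3 - <<'E'
from h import *
arc(.625,3,.068,off=-np.pi)
E
```

```text
t20.90 tcp [ 0.5059 -0.0029  0.0675] q0.5866 r0.1211 yaw(y) -115.0 want 65.0 gap0.349 Ftan-4.86 Frad-0.98 Fz1.48 tilt [-0.012  0.002 -1.   ]
hub z [0.0995 0.1096]
jaw y [0.0636 0.0732 0.0882] 184
[[-0.0002,-0.0015,-0.0011,0.7],[-0.0004,-0.0029,-0.0011,1.4],[-0.0006,-0.0044,-0.0011,2.1]]
```

Not yet clamped (4.9 N).

Request:
play_rows(
  series=[
    [0,-0.002,-0.0008,1],
    [0,-0.004,-0.0009,2],
    [0,-0.006,-0.001,2.9],
  ],
)

```text
t: 21.25
tcp_pos: [0.5084, 0.0022, 0.0673]
tool_rot: [-0.681, 0.171, 0.691, 0.17]
force: [-3.9, -4.9, 1.7]
finger_gap: 0.352
```

```bash
python3 look.py pics/s18.png
python3 - <<'E'
from h import *
arc(.68,3,.068,off=-np.pi)
E
```

```text
t21.25 tcp [0.5084 0.0022 0.0673] q0.6336 r0.1212 yaw(y) -117.9 want 62.4 gap0.352 Ftan-6.16 Frad-1.19 Fz1.74 tilt [-0.015  0.002 -1.   ]
hub z [0.0999 0.1096]
jaw y [0.0636 0.0732 0.0882] 184
[[-0.0002,-0.0018,-0.0012,0.7],[-0.0005,-0.0036,-0.0012,1.5],[-0.0007,-0.0053,-0.0013,2.4]]
```

View pics/s18.png

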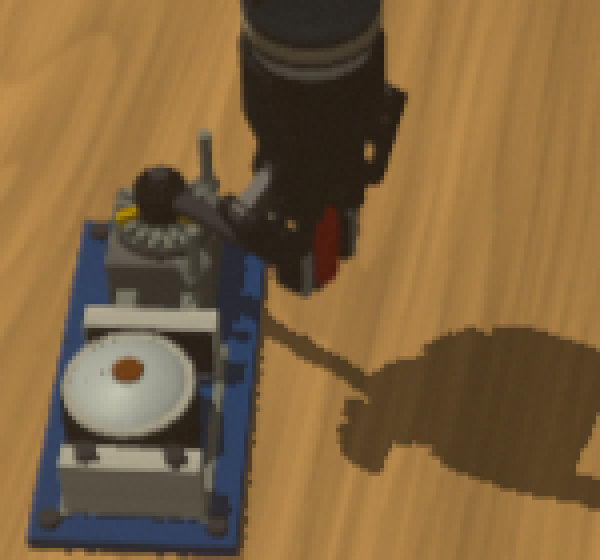

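Request:
play_rows(
  series=[
    [0,-0.002,-0.0008,1],
    [0,-0.004,-0.0009,1.8],
    [0,-0.0055,-0.001,2.5],
  ],
)

```text
t: 21.6
tcp_pos: [0.5105, 0.0065, 0.0672]
tool_rot: [-0.676, 0.187, 0.688, 0.184]
force: [-5.0, -5.8, 1.9]
finger_gap: 0.351
```

```bash
python3 look.py pics/s19.png
python3 - <<'E'
from h import *
arc(.72,3,.068,off=-np.pi)
E
```

```text
t21.60 tcp [0.5105 0.0065 0.0672] q0.6734 r0.1213 yaw(y) -120.4 want 60.1 gap0.351 Ftan-7.53 Frad-1.45 Fz1.87 tilt [-0.017  0.001 -1.   ]
hub z [0.0992 0.1093]
jaw y [0.0645 0.0737 0.0881] 182
[[-0.0003,-0.0018,-0.0013,0.4],[-0.0006,-0.0036,-0.0014,1.3],[-0.0009,-0.0054,-0.0014,2.1]]
```

The force rises steadily at about 0.29 N/mm, the expected rubber stiffness. The estimated clamp force is about 22 N, so I'll go a little further.

Request:
play_rows(
  series=[
    [0,-0.0015,-0.0006,0.5],
    [0,-0.003,-0.0008,1.2],
    [0,-0.0042,-0.0009,1.7],
  ],
)

```text
t: 21.95
tcp_pos: [0.512, 0.0093, 0.067]
tool_rot: [-0.672, 0.198, 0.686, 0.194]
force: [-4.4, -6.5, 3.7]
finger_gap: 0.349
```

```bash
python3 look.py pics/s20.png
python3 - <<'E'
from h import *
arc(.645,3,.068,off=-np.pi)
E
```

```text
t21.95 tcp [0.512  0.0093 0.067 ] q0.6995 r0.1215 yaw(y) -122.1 want 58.6 gap0.349 Ftan-7.84 Frad-0.32 Fz3.70 tilt [-0.02  0.   -1.  ]
hub z [0.0992 0.1102]
jaw y [0.064  0.0736 0.0879] 177
[[-0.0003,0.0022,-0.0015,-1.7],[-0.0006,0.0044,-0.0016,-2.8],[-0.0009,0.0067,-0.0017,-3.8]]
```

View pics/s20.png

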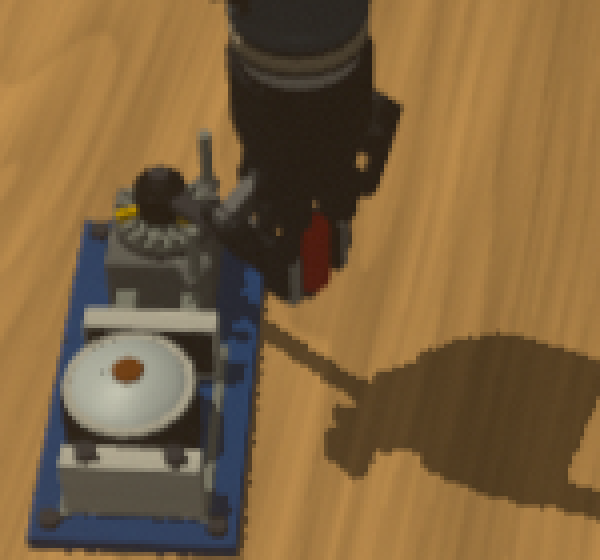

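Request:
play_rows(
  series=[
    [0,-0.0015,-0.0005,0.5],
    [0,-0.003,-0.0006,1.2],
    [0,-0.003,-0.0006,1.2],
  ],
)

```text
t: 22.3
tcp_pos: [0.513, 0.0111, 0.0669]
tool_rot: [-0.67, 0.205, 0.685, 0.2]
force: [-4.1, -7.2, 2.0]
finger_gap: 0.348
```

```bash
python3 look.py pics/s21.png
python3 - <<'E'
from h import *
arc(.685,3,.068,off=-np.pi)
E
```

```text
t22.30 tcp [0.513  0.0111 0.0669] q0.7158 r0.1216 yaw(y) -123.3 want 57.6 gap0.348 Ftan-8.28 Frad0.45 Fz2.00 tilt [-0.023 -0.    -1.   ]
hub z [0.0996 0.1093]
jaw y [0.0647 0.0741 0.0881] 184
[[-0.0004,0.0012,-0.0016,-1.5],[-0.0007,0.0024,-0.0017,-2.1],[-0.0011,0.0037,-0.0017,-2.7]]
```

The handle push is 8.3 N, about 3.5 N over free turning, so the clamp force is about 28 N: in the middle of the window. I'll centre, open and lift straight clear.

Request:
play_rows(
  series=[
    [0,0.002,0,0],
    [0,0.0045,0,0],
    [0,0.0045,0,0],
    [0,0.0045,0,0],
    [0,0.0045,0,0],
  ],
  claw=55,
)

```text
t: 22.85
tcp_pos: [0.5107, 0.0076, 0.0669]
tool_rot: [-0.67, 0.205, 0.685, 0.2]
force: [0.2, -0.0, -0.0]
finger_gap: 0.55
```

```bash
python3 look.py pics/s22.png
```

```text
t22.85 tcp [0.5107 0.0076 0.0669] q0.6815 r0.1217 yaw(y) -123.3 want 59.6 gap0.550 Ftan0.09 Frad0.23 Fz-0.00 tilt [-0.023 -0.    -1.   ]
hub z [0.099  0.1084]
jaw y [0.0638 0.0744 0.0882] 186
```

View pics/s22.png

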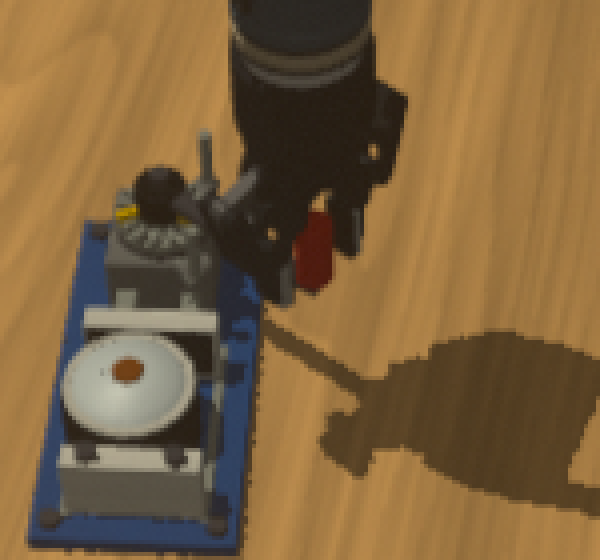

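The force is zero and both pads are clear of the handle at (315,250). Raising.

Request:
play_rows(
  series=[
    [-0.01,0,0,0],
    [-0.03,0,0,0],
    [-0.06,0,0,0],
    [-0.1,0,0,0],
    [-0.14,0,0,0],
    [-0.17,0,0,0],
    [-0.18,0,0.03,0],
    [-0.18,0,0.06,0],
    [-0.18,0,0.1,0],
    [-0.18,0,0.1,0],
    [-0.18,0,0.1,0],
  ],
)

```text
t: 24.0
tcp_pos: [0.431, 0.0629, 0.2497]
tool_rot: [-0.671, 0.204, 0.685, 0.2]
force: [-0.8, 0.4, -0.2]
finger_gap: 0.549
```

```bash
python3 look.py pics/s23.png
python3 - <<'E'
from h import *
from station import snapshot
s=dict(np.load("/tmp/l.npz"));W=cloud(s)
m=red(s)&(W[...,2]>.07)&(W[...,2]<.2)&(W[...,0]>.4)&(W[...,0]<.65)&(abs(W[...,1])<.2);p=W[m]
print(len(p),p.mean(0),p.max(0)); t=p[p[:,2]>p[:,2].max()-.006]; print(t.mean(0),rad_q(t.mean(0)))
v,u=np.nonzero(m);print(u.min(),u.max(),v.min(),v.max())
f=240/np.tan(np.radians(float(s["fov_y"]))/2)
for q in(.64,.68,.72):
  for z in (.0975,.1445):
    X=s["R"]@np.array([*hand(q),z])+s["t"];print(q,z,s["cx"]+f*X[0]/X[2],s["cy"]+f*X[1]/X[2])
t=snapshot("top");cv2.imwrite("pics/t23.png",t["image"]);cv2.imwrite("pics/s23f.png",s["image"])
E
```

```text
t24.00 tcp [0.431  0.0629 0.2497] q0.7152 r0.2186 yaw(y) -123.2 want 57.7 gap0.549 Ftan-0.08 Frad-0.91 Fz-0.24 tilt [-0.021 -0.001 -1.   ]
hub z [0.0994 0.1096]
jaw y [0.0649 0.0738 0.0874] 177
48 [0.5107829  0.00231123 0.14272135] [0.51904032 0.01145314 0.14749468]
[0.51037137 0.00182438 0.14483458] (np.float64(0.6383601493431957), np.float64(0.11920772587487995))
309 317 228 245
0.64 0.0975 313.41793600590984 245.1361174379987
0.64 0.1445 313.37336931005314 231.0439557637201
0.68 0.0975 312.05337684223275 246.3118814600997
0.68 0.1445 311.9659381851264 232.22477868495105
0.72 0.0975 310.6207954477387 247.4511709414464
0.72 0.1445 310.48816431001745 233.36909954311344
```

View pics/s23.png

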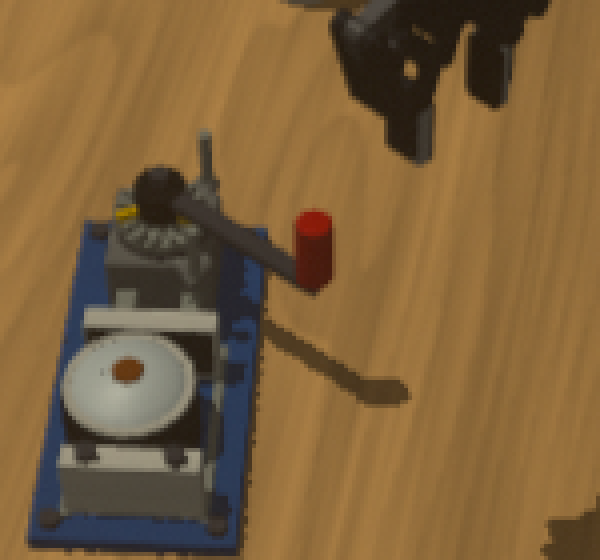

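View pics/t23.png

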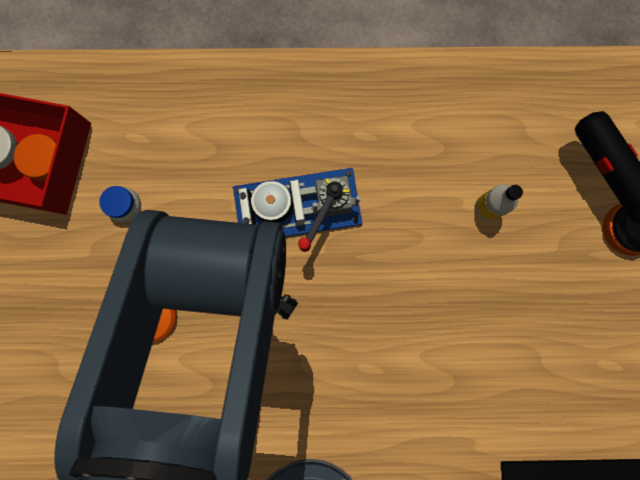

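The side view shows the lever released with its handle top at z≈0.1448, so it is fully down (0.1445), and the lamp is held between the jaws. The top view shows the bottle and tin unmoved and the disc's visible edge unchanged. Handing in.

Run:
```python
from station import manip
print(manip.sign_off())
```

```text
the job is handed in; nothing more can be done
None
```

The lamp is clamped between the jaws at an estimated 28 N (the good range is 15 to 50 N), and the job is handed in at about 24 s.

**What I did:** I turned the lever clockwise to its stop, where the push climbed steeply to about 9.6 N. I then pinched the handle, lifted it about 11 mm, swung it back to roughly −0.70 rad and let it drop. A second clockwise stroke slid the lamp against the fixed jaw and clamped it. The push at the end was 8.3 N, against about 4.6 to 5.2 N before clamping, rising at roughly 0.29 N per mm. I then opened the gripper and moved clear.

**Last checks:**
- **Lever:** the handle top was at z 0.1448 m, against 0.1445 m fully down, so it sits in its teeth.
- **Jaw:** it stayed where it was after I let go.
- **Touching nothing:** the force on the tool was near zero once it was clear.
- **Bystanders:** the bottle and tin were unmoved. The pad disc was partly hidden behind the arm in the last top picture, and its visible edge was unchanged.

**What disagreed or went wrong:**
- **Fingertip offset:** the camera showed the real fingertips about 40 mm behind the stated TCP. My first push therefore only brushed the handle top, moved the lever about 0.2 rad and let it drop into the teeth. I corrected for the offset and the rest went normally.
- **Clamping force:** this is inferred from handle push and lever travel, not measured directly. The separate estimates range from about 16 to 37 N.
- **Lever angle:** the camera read 0.64 rad after release, where the tool position suggested about 0.66; that is within measurement error and the lever's play.

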